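Hang the scraper on the slanted tool stand

TASK

Put the wide-bladed scraper away: thread the eye at its handle end onto the peg of the slanted tool stand, lower it all the way until it lies flat on the sloping board with its blade pointing downhill, and only then let go. Leave the narrow-tipped spudger and the other things on the bench where they are.

Things in the scene. Friction and masses are not known exactly. Their poses are not given: they have to be found in the camera images.
- scraper_grip (a point): Centre of the scraper's handle, half-way up: black, 84 mm long (x), 22 wide (y), 20 high (z). At its +x end a steel tang with a flat round ring (the eye); at its -x end a bright metal blade 50 mm wide, 3 mm thick, ending 100 mm from here. Underside of handle and eye 10 mm below, of the blade 7 mm. About 120 g (80 to 165). Lies flat, eye away from the robot. x points to the eye, z out of the top.
- scraper_eye (a point): Centre of the scraper's eye, 62 mm from scraper_grip along +x and 8 mm below it (half-way through the ring, 2 mm over the tool's underside). Ring: outside diameter 30 mm, hole 12 mm, 4 mm thick. Same axes as scraper_grip.
- spudger_grip (a point): Centre of the handle of the spudger, half-way up: a tool with the very same handle and eye as the scraper but with a narrow tip (12 mm, then 7 mm wide) in place of the wide blade. It and the scraper lie side by side, either one on either side. To be left alone (within 20 mm).
- stand_slot (a point): Middle of the peg's slot, on the sloping face of the tool stand. x up the slope, y along the slot, z square out of the face (40 degrees off vertical, leaning to the robot's side). A steel peg 9 mm thick stands out of the slot along z, 22 mm high, its top edge bevelled 1 mm. It is clamped anywhere within 8 mm of here (+y or -y), will not shift, and its place is not reported: see or feel for it.
- stand_edge (a point): Middle of the low front edge of the stand's face, 155 mm downhill of stand_slot and 12 mm over the bench; same axes. The stand is grey folded sheet metal, fixed to the bench, its face plain and smooth, 120 mm wide; it ends 27 mm uphill of stand_slot, 129 mm over the bench. Slot at 112 mm.
- flux_dropper_mid (a point): Bystander: brown dropper bottle, 34 mm diameter, 102 mm high, standing; point 50 mm up its axis. To be left alone (within 20 mm).
- heatsink_mid (a point): Bystander: black finned heatsink 28x40x22 mm lying between the two tools; its centre. To be left alone (within 20 mm).
- transformer_mid (a point): Bystander: yellow and black transformer 26x38x37 mm standing between the tools and the stand; its centre. To be left alone (within 20 mm).

How it is judged:
By the outcome, as a careful person would: the job done as asked, in the order asked, and still so for the second after the job is handed in, with the robot touching nothing.
It also fails if it takes over 48 s, if anything falls off the work surface, if the arm or the gripper's body presses on something with over 40 N, if the wrist force passes 120 N, or if a joint passes its speed limit or range.

ROBOT

A 7-joint arm with a two-finger parallel gripper is mounted at the origin on a cart in front of the work surface, level with it; the furniture and walls round the work are solid. World frame = base frame: x ahead of the robot, y to its left, z up, the work surface at z = 0. Lengths are in m, angles in rad, forces in N, time in s.
With the tool pointing down it reaches from about 0.4 to 0.875 m from the base axis. Payload 19.3 kg.
Tool frame: the origin (TCP) lies midway between the tips of the shut fingers; the grasp point (between the pads) lies 19 mm behind it (bot.pinch_z is the distance from the TCP to the grasp point, in m); z points along the fingers, y is the line along which they close (so a half turn about z gives the same grasp; the last joint's range is limited). The gripper opens to 85 mm and grips with 20 to 120 N. Pads are 22 mm wide; open, the fingers measure 114 mm over their backs; the gripper's body (76 mm by 85 mm) begins 54 mm behind the grasp point. The pads swing forward as they close: fully open they stand 13 mm farther back than shut.
Start: joints at [1.042, 0.521, -0.036, 1.599, 0.021, 1.021, -0.113], TCP at [0.277, -0.56, 0.231] pointing down, gripper open.
Joint ranges: [-2.91, 2.91], [-0.3, 2.13], [-1.5, 1.42], [0.17, 2.43], [-1.26, 4.41], [0.16, 1.93], [-2.52, 2.52]. Speed limits (rad/s): [1.89, 1.89, 2.39, 2.39, 3.01, 3.01, 3.01].

INTERFACE

Orientations are given as [roll, pitch, yaw] about the fixed x, y, z axes, in that order (R = Rz(yaw) Ry(pitch) Rx(roll)).
In Python, from workcell import observe, viewer, bot gives the robot as it stands. The module is installed in compiled form; this text tells all that it offers.
- The arm moves only by the tool play_rows, never from a script. Its argument "motion" is a list of rows, each a list of 7 numbers: the shift along the tool's x, y, z in cm, then the turn, a rotation vector about the tool's x, y, z in rad, then the opening, from -1 (shut) to 1 (fully open), so that 0 is half open. A call has exactly 5 rows; each row is the pose to reach, as a shift and turn from the pose commanded when the call began, along the tool's axes at that moment; what a row does not reach only later rows make up. A row lasts 1/10 s, in which the tool goes at most 50 mm and 8.59 degrees, less where a joint would pass 70% of its speed; a pose out of reach is approached as far as the arm can. A call with a gripper value outside its range is refused whole. The fingers move at their own pace and stop on an object; "squeeze" is the grip in N (left out, the last holds). Time passes only in rows, so rows that repeat a pose let the fingers close, or fill a call up. It gives the time, the measured TCP pose, the force, the opening and the grip force at its end, in the units of the state.
- observe(): the state, without advancing time (a new reading comes with each control period).
- viewer.grab_frame(name): name is "scene" or "top" or "wrist"; returns (picture, depth): 384x512x3 uint8, red, green, blue; 384x512 float32, m along the optical axis (not along the pixel's ray), 0 where there is no reading.
- viewer.camera_info(name): a dict with "fx", "fy", "cx", "cy" (pixels), "k1" (the pictures are not rectified: a ray, as slopes to the right and down, at radius r is drawn at 1 + k1 r^2 times it, then the intrinsics apply), "R" (3x3) and "t" (3): a world point X has camera coordinates R X + t. Camera axes: x right, y down, z forward; pixel columns grow to the right and rows downward; lengths in m; the calibration is good to about 2 mm. A picture is of the moment at which its call begins: read the wrist's pose just before it. camera_info takes no time and is no camera call; for the wrist camera it gives the pose at the moment of the call.
- bot.job_done(): hands the job in; it is judged then, once.
The state is a dict: "clock": time; "qpos": joint angles; "qd": joint speeds; "joint_efforts": joint torques, N m; "position": TCP position; "tool_rot": TCP orientation; "force": force on the tool from outside, world axes, zero at the start; "moment": the same for the moment, N m; "grip_width": finger opening in m; "finger_force": force on a finger pad.
Only numpy, scipy, OpenCV 4.12 (cv2) and the standard library are available. Lean on these libraries where they do the work, as an engineer would, in place of code of your own. Each camera call takes 0.05 s, during which the arm holds its last target. There are 200 camera calls.

## Working session

There is one attempt and no reset: what is moved stays moved. The work goes in short steps, Python scripts to look and compute and a tool call to move; the robot and the scene stay as the last step left them, time stands still between calls to the robot, and variables do not carry over. Pictures are saved under pics/ and viewed, at most 10 in all, crops included, and the job is handed in when it is done.

Besides the shell and the picture viewer there is one more tool, called after "Call:" by a JSON object that holds its "fn" and its "kwargs". play_rows: Moves the arm, as the interface text tells. Its arguments: {"type":"object","properties":{"motion":{"type":"array"},"squeeze":{"type":"number"}},"required":["motion"]}

```bash
mkdir -p pics; cat > h.py <<'E'
import numpy as np, cv2
from workcell import observe, viewer, bot
from scipy.spatial.transform import Rotation as Ro
def info(n):
    c=viewer.camera_info(n); return {k:(np.array(v) if k in('R','t') else v) for k,v in c.items()}
def ray(c,u,v):
    K=np.array([[c['fx'],0,c['cx']],[0,c['fy'],c['cy']],[0,0,1.]])
    p=cv2.undistortPoints(np.array([[[u,v]]],float),K,np.array([c['k1'],0,0,0.]),None)[0,0]
    d=np.array([p[0],p[1],1.]); return -c['R'].T@c['t'], c['R'].T@d
def onz(c,u,v,z):
    o,d=ray(c,u,v); return o+d*(z-o[2])/d[2]
def dep(c,D,u,v):
    o,d=ray(c,u,v); return o+d*D[int(round(v)),int(round(u))]
def proj(c,X):
    K=np.array([[c['fx'],0,c['cx']],[0,c['fy'],c['cy']],[0,0,1.]])
    return cv2.projectPoints(np.array([X],float),cv2.Rodrigues(c['R'])[0],c['t'],K,np.array([c['k1'],0,0,0.]))[0][0,0]
def cloud(c,D):
    h,w=D.shape; u,v=np.meshgrid(np.arange(w),np.arange(h))
    K=np.array([[c['fx'],0,c['cx']],[0,c['fy'],c['cy']],[0,0,1.]])
    p=cv2.undistortPoints(np.stack([u,v],-1).reshape(-1,1,2).astype(float),K,np.array([c['k1'],0,0,0.]),None).reshape(h,w,2)
    P=np.dstack([p,np.ones((h,w))])*D[...,None]
    return (P-c['t'])@c['R']
def save(n,im): cv2.imwrite('pics/'+n+'.png',im[...,::-1])
E
python3 - <<'E'
from h import *
s=observe(); print({k:np.round(v,3) for k,v in s.items()}, bot.pinch_z)
for n in('scene','top'):
    c=info(n); im,D=viewer.grab_frame(n); save(n+'1',im); np.savez(n+'1',im=im,D=D,**c)
    print(n,np.round(c['R'],2).tolist(),np.round(-c['R'].T@c['t'],3),c['fx'],c['k1'])
E
```

```text
{'clock': np.float64(0.0), 'qpos': array([ 1.042,  0.522, -0.036,  1.6  ,  0.021,  1.021, -0.113]), 'qd': array([ 0.001, -0.001,  0.   , -0.001,  0.   , -0.001,  0.   ]), 'joint_efforts': array([-1.0000e-03, -9.2711e+01,  1.9800e+00, -3.6994e+01,  1.8000e-02,
        8.0000e-03, -0.0000e+00]), 'position': array([ 0.277, -0.56 ,  0.231]), 'tool_rot': array([-3.14 ,  0.   ,  0.459]), 'force': array([ 0.043, -0.742, -0.983]), 'moment': array([ 0.014, -0.038,  0.064]), 'finger_force': np.float64(0.0), 'grip_width': np.float64(0.085)} 0.0187
scene [[-0.81, -0.58, -0.01], [-0.44, 0.63, -0.64], [0.38, -0.52, -0.77]] [0.049 0.619 1.054] 419.85069846731835 -0.013844821717397935
top [[-0.02, -1.0, -0.02], [-0.99, 0.02, -0.16], [0.16, 0.02, -0.99]] [ 0.373 -0.026  0.976] 346.5074177138804 0.020771032703557277
```

View pics/top1.png

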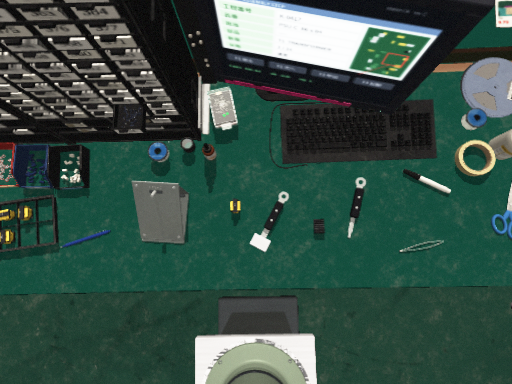

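View pics/scene1.png

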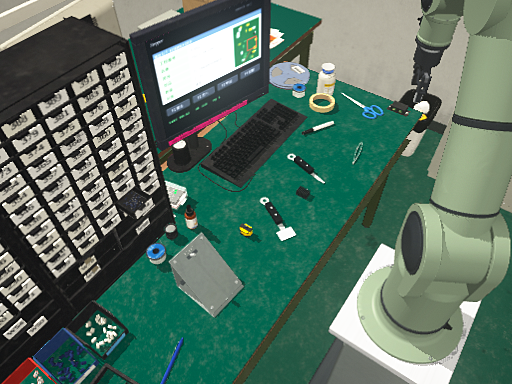

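The top view shows the scraper with its blade at (261,241) and eye at (284,197), the spudger at (357,207), and the heatsink at (319,227). The transformer is at (235,207), the stand spans (135-188,182-243) with the peg near (153,192), and the dropper is at (210,152). The scene view agrees.

```bash
python3 - <<'E'
from h import *
for n in('top','scene'):
    z=np.load(n+'1.npz'); c={k:(z[k] if k in'Rt' else float(z[k])) for k in('fx','fy','cx','cy','k1','R','t')}
    im,D=z['im'],z['D']; P=cloud(c,D); hsv=cv2.cvtColor(im,cv2.COLOR_RGB2HSV)
    g=P[(hsv[...,0]>70)&(hsv[...,0]<90)&(hsv[...,1]>150)&(abs(P[...,2])<.03)]; print(n,'bench z',np.median(g[:,2]))
    # scraper ROI
    roi=np.zeros(D.shape,bool)
    if n=='top': roi[188:254,246:294]=1
    else: roi[192:244,256:300]=1
    m=roi&~((hsv[...,0]>60)&(hsv[...,0]<95)&(hsv[...,1]>100))
    hd=m&(im.max(-1)<75)
    m8=cv2.morphologyEx(hd.astype(np.uint8),cv2.MORPH_OPEN,np.ones((3,3)))
    nn,lab,st,ce=cv2.connectedComponentsWithStats(m8); k=1+np.argmax(st[1:,4])
    v,u=np.where(lab==k); W=np.array([onz(c,a,b,.016) for a,b in zip(u,v)])
    q=W[:,:2].mean(0); r=cv2.minAreaRect((W[:,:2]*1000).astype(np.float32)); print('handle',st[k],q,r,'z',np.percentile(P[lab==k][:,2],[10,50,90]))
    br=(m&(im.min(-1)>110)).astype(np.uint8); nn,lab,st,ce=cv2.connectedComponentsWithStats(br)
    for k in range(1,nn):
        if st[k,4]>8:
            print(' bright',ce[k],st[k,4],onz(c,*ce[k],.004),np.median(P[lab==k][:,2]))
    if n=='top': 
        S=P[190:236,140:182].reshape(-1,3)
    else: S=P[240:300,185:225].reshape(-1,3)
    for _ in range(3):
        ctr=np.median(S,0); U,sv,Vt=np.linalg.svd(S-S.mean(0),full_matrices=False); nrm=Vt[2]*np.sign(Vt[2][2]); d=(S-S.mean(0))@nrm; S=S[abs(d)<.004+0*d]
    print('plane n',nrm,'ctr',S.mean(0),'tilt',np.degrees(np.arccos(nrm[2])),len(S))
    hgt=(P-S.mean(0))@nrm
    M=(abs(hgt)<.006)&(P[...,2]>.008)&(np.linalg.norm(P-S.mean(0),axis=-1)<.13)&(hsv[...,1]<90)
    m8=cv2.morphologyEx(M.astype(np.uint8),cv2.MORPH_OPEN,np.ones((3,3)));nn,lab,st,ce=cv2.connectedComponentsWithStats(m8);k=1+np.argmax(st[1:,4])
    F=P[lab==k]; yh=np.cross(nrm,[0,0,1]);
    # slope frame
    zz=nrm; xs=np.array([0,0,1])-nrm*nrm[2]; xs/=np.linalg.norm(xs); ys=np.cross(zz,xs)
    ab=np.c_[(F-S.mean(0))@xs,(F-S.mean(0))@ys]; r=cv2.minAreaRect((ab*1000).astype(np.float32)); print('face rect',r, 'range', np.percentile(ab*1000,[1,99],axis=0).tolist(),'xs',xs,'ys',ys,F[:,2].min(),F[:,2].max())
    np.savez(n+'face',c=S.mean(0),xs=xs,ys=ys,nrm=nrm)
    pk=(hgt>.008)&(hgt<.03)&(abs((P-S.mean(0))@ys)<.05)&(abs((P-S.mean(0))@xs)<.1)
    for v,u in zip(*np.where(pk)): print('  peg',u,v,np.round(P[v,u],3),round(hgt[v,u]*1000,1),np.round([(P[v,u]-S.mean(0))@xs,(P[v,u]-S.mean(0))@ys],4)*1000)
z=np.load('top1.npz');save('stand',cv2.resize(z['im'][172:252,125:200],None,fx=6,fy=6,interpolation=cv2.INTER_CUBIC))
E
```

```text
top bench z 0.002172198688629674
handle [269 210  10  11  69] [ 0.47006618 -0.06097482] ((470.0370788574219, -61.1273193359375), (19.81671905517578, 26.21923065185547), 62.024436950683594) z [0.01618238 0.01841571 0.02039619]
 bright [282.88636364 196.65909091] 88 [ 0.52274884 -0.08962446  0.004     ] 0.0028055958613204366
 bright [260.65051903 240.35640138] 289 [ 0.40133952 -0.02381874  0.004     ] 0.0048942083216666
plane n [-0.71741064  0.42433204  0.55250729] ctr [0.47739553 0.23908809 0.06897808] tilt 56.46080612336846 251
face rect ((1.7072715759277344, 3.9961395263671875), (211.7747802734375, 33.73796081542969), 48.57932662963867) range [[-68.26333154208949, -71.57044682291574], [70.83054961157973, 82.91061026443693]] xs [ 0.47554981 -0.28127687  0.83350807] ys [0.5090917  0.86071229 0.        ] 0.010104775773991756 0.12897396257485705
  peg 150 195 [0.515 0.248 0.13 ] 10.3 [66.  27.4]
  peg 151 195 [0.515 0.246 0.129] 8.8 [65.8 25.5]
  peg 151 196 [0.513 0.247 0.125] 8.8 [61.9 25.4]
  peg 152 196 [0.513 0.244 0.127] 8.4 [63.5 22.8]
  peg 144 201 [0.506 0.275 0.094] 8.5 [24.  
[... 28230 characters left out ...]
35.2  47.1]
  peg 213 290 [0.446 0.265 0.039] 19.2 [-38.1  45.8]
  peg 214 290 [0.444 0.264 0.04 ] 21.9 [-37.7  46.2]
  peg 215 290 [0.441 0.263 0.043] 25.1 [-34.8  47.9]
  peg 216 290 [0.441 0.26  0.037] 26.8 [-40.5  45.1]
  peg 217 290 [0.439 0.258 0.036] 29.2 [-42.3  44.4]
  peg 212 291 [0.446 0.27  0.042] 17.1 [-35.5  49.9]
  peg 213 291 [0.445 0.267 0.038] 19.0 [-39.5  48. ]
  peg 214 291 [0.443 0.265 0.037] 21.6 [-40.   47.9]
  peg 215 291 [0.442 0.263 0.035] 23.7 [-43.1  46.5]
  peg 216 291 [0.44  0.261 0.033] 26.1 [-44.9  45.8]
  peg 217 291 [0.438 0.259 0.034] 28.9 [-44.4  46.2]
  peg 216 292 [0.438 0.264 0.035] 26.5 [-43.   49.7]
  peg 217 292 [0.437 0.261 0.032] 28.6 [-46.4  48.1]
```

View pics/stand.png

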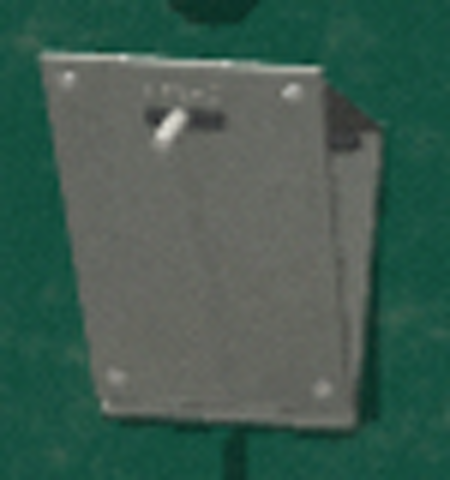

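The crop shows the face corners at (42,52), (322,68), (357,425) and (105,412). The slot runs (145-225,120), and the bright peg rises from about (176,114) to a tip near (160,145), left of the slot middle. My plane fit picked up other surfaces, so I'll use the corners at their known heights instead.

```bash
cat >> h.py <<'E'
def ld(n):
    z=np.load(n+'1.npz'); return {k:(z[k] if k in'Rt' else float(z[k])) for k in('fx','fy','cx','cy','k1','R','t')},z['im'],z['D']
E
python3 - <<'E'
from h import *
c,im,D=ld('top')
f=lambda u,v:(125+(u+.5)/6-.5,172+(v+.5)/6-.5)
TL,TR=[onz(c,*f(*p),.129) for p in((42,52),(322,68))]; BR,BL=[onz(c,*f(*p),.012) for p in((357,425),(105,412))]
print(TL,TR,BR,BL)
print('w',np.linalg.norm(TL-TR),np.linalg.norm(BL-BR),'len',np.linalg.norm((TL+TR)/2-(BL+BR)/2), np.linalg.norm(TL-BL),np.linalg.norm(TR-BR))
y=(TL-TR)+(BL-BR); yaw=np.arctan2(-y[0],y[1]); x=(TL+TR-BL-BR); print('yaw from y',np.degrees(yaw),'from x',np.degrees(np.arctan2(x[1],x[0])))
P=cloud(c,D); ctr=(TL+TR+BL+BR)/4
for ya in (np.arctan2(x[1],x[0]),yaw):
    n=Ro.from_euler('ZY',[ya,-40],degrees=False) if 0 else Ro.from_euler('Z',ya)*Ro.from_euler('Y',-np.radians(40))
    R=n.as_matrix(); S=(P-ctr)@R
    m=(abs(S[...,0])<.08)&(abs(S[...,1])<.05)&(abs(S[...,2])<.02)
    a=S[m]; A=np.c_[a[:,:2],np.ones(len(a))]; k=np.linalg.lstsq(A,a[:,2],rcond=None)[0]; res=a[:,2]-A@k; A=A[abs(res)<.004];a=a[abs(res)<.004];k=np.linalg.lstsq(A,a[:,2],rcond=None)[0]; print('face dev slopes deg',np.degrees(k[:2]),'off',k[2],len(a),(a[:,2]-A@k).std())
    print('ctr',ctr,'slot',ctr+R[:,0]*(91-27)/1000)
    for nm,p in(('slotL',(145,118)),('slotR',(225,122)),('pegbase',(177,115)),('pegtip',(160,145))):
        o,d=ray(c,*f(*p)); h=.022 if nm=='pegtip' else 0
        sp=ctr+R[:,0]*.064
        t=((sp-o)@R[:,2]+h)/(d@R[:,2]); print(nm,np.round((o+d*t-sp)@R*1000,1))
cs,ims,Ds=ld('scene'); save('stand2',cv2.resize(ims[225:320,160:255],None,fx=6,fy=6,interpolation=cv2.INTER_CUBIC))
# scraper handle using loose mask
for n in('top','scene'):
    c,im,D=ld(n); P=cloud(c,D)
    e,b=(np.array([.5227,-.0896]),np.array([.4013,-.0238])); ax=(e-b)/np.linalg.norm(e-b)
    q=P[...,:2]-(e+b)/2; s=q@ax; w=q@np.array([-ax[1],ax[0]])
    m=(abs(s)<.1)&(abs(w)<.03)&(im.max(-1)<90)&(P[...,2]<.04)
    v,u=np.where(m); W=np.array([onz(c,a,b2,.018)[:2] for a,b2 in zip(u,v)])
    md=np.median(W,0); W=W[np.linalg.norm(W-md,axis=1)<.06]
    r=cv2.minAreaRect((W*1000).astype(np.float32)); print(n,'handle',len(W),W.mean(0),r)
    m=(abs(s)<.12)&(abs(w)<.045)&(im.min(-1)>120)&(P[...,2]<.03)
    nn,lab,st,ce=cv2.connectedComponentsWithStats(m.astype(np.uint8))
    for k in range(1,nn):
        if st[k,4]>15:
            v,u=np.where(lab==k); W=np.array([onz(c,a,b2,.004)[:2] for a,b2 in zip(u,v)]); print('  bright',st[k],W.mean(0),cv2.minAreaRect((W*1000).astype(np.float32)))
    # transformer, dropper, heatsink tops
    hsv=cv2.cvtColor(im,cv2.COLOR_RGB2HSV); my=(hsv[...,0]>20)&(hsv[...,0]<32)&(hsv[...,1]>150)&(hsv[...,2]>120)&(P[...,0]>.4)&(P[...,0]<.6)&(abs(P[...,1]-.03)<.08)
    if my.any(): print('  transformer',P[my].mean(0),P[my].min(0),P[my].max(0))
E
```

```text
[0.55399186 0.29607933 0.129     ] [0.54434642 0.17860107 0.129     ] [0.39987838 0.18804673 0.012     ] [0.40837062 0.30496426 0.012     ]
w 0.11787356687735281 0.1172255392372802 len 0.18657693387343888 0.18701200382626257 0.18614305541888612
yaw from y -4.424763174091497 from x -3.6156816239476472
face dev slopes deg [-0.02798768 -0.83840763] off -0.001948525752965608 1847 0.001303481022738119
ctr [0.47664682 0.24192284 0.0705    ] slot [0.52557608 0.23883103 0.11163841]
slotL [ 1.5 18.7  0. ]
slotR [  1.1 -15.3  -0. ]
pegbase [ 3.6  4.8 -0. ]
pegtip [ 1.9  5.7 22. ]
face dev slopes deg [-0.02331844 -0.31978622] off -0.0019505945224499884 1847 0.0013039259579932744
ctr [0.47664682 0.24192284 0.0705    ] slot [0.52552754 0.23814043 0.11163841]
slotL [ 1.2 19.5 -0. ]
slotR [  1.3 -14.7  -0. ]
pegbase [3.5 5.6 0. ]
pegtip [ 1.8  6.2 22. ]
top handle 759 [ 0.46820511 -0.06082289] ((470.8286437988281, -61.63185119628906), (59.008155822753906, 116.91350555419922), 61.701148986816406)
  bright [278 191  11  12  81] [ 0.52273711 -0.08970084] ((522.3875732421875, -89.63581085205078), (27.6
[... 217 characters left out ...]
ansformer [0.49815932 0.04425589 0.02747256] [0.48493067 0.0335246  0.0233853 ] [0.5104389  0.05896431 0.0337505 ]
scene handle 211 [ 0.46248008 -0.05269635] ((460.217529296875, -51.297584533691406), (29.867822647094727, 105.70047760009766), 62.500797271728516)
  bright [260 197   9   8  41] [ 0.52650734 -0.08831357] ((526.774169921875, -88.01805114746094), (27.864593505859375, 24.526094436645508), 78.62250518798828)
  bright [276 224  20  17 200] [ 0.40312572 -0.02198952] ((408.2613220214844, -25.649948120117188), (52.732181549072266, 56.84693145751953), 60.252479553222656)
  transformer [0.49571287 0.05237011 0.02188579] [0.47771649 0.0319677  0.00678032] [0.51642077 0.0607305  0.03604292]
```

View pics/stand2.png

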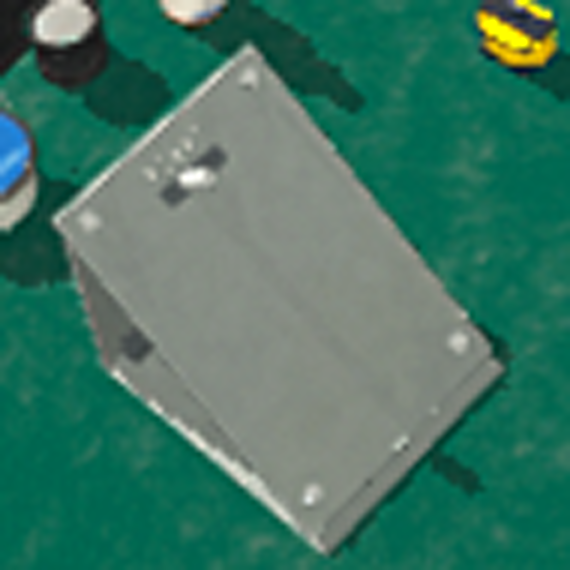

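The scene crop shows the peg with its tip at about (205,177) and base at (188,177), inside the slot that runs from (165,198) to (225,155). The face corners are at (250,45) and (57,218). The scraper grip comes out near (0.469,-0.060), with its x axis at about -28.5°. I'll check the wrist camera's mounting and work out the first moves.

```bash
cat >> h.py <<'E'
def tool():
    s=observe(); return s,np.array(s['position']),Ro.from_euler('xyz',s['tool_rot']).as_matrix()
def goal(p,R):
    s,p0,R0=tool(); d=R0.T@(np.array(p)-p0)*100; w=Ro.from_matrix(R0.T@R).as_rotvec()
    print('t',round(float(s['clock']),2),'pos',np.round(p0,4),'shift cm',np.round(d,2),'rot',np.round(w,3),'|',round(np.linalg.norm(d),1),'cm',round(np.degrees(np.linalg.norm(w)),1),'deg')
def down(yawdeg): return Ro.from_euler('xyz',[180,0,yawdeg],degrees=True).as_matrix()
E
python3 - <<'E'
from h import *
s,p,R=tool(); c=info('wrist'); C=-c['R'].T@c['t']
print('cam in tool',np.round(R.T@(C-p)*1000,1),'cam axes in tool (rows)',np.round(c['R']@R,3).tolist(),c['fx'],c['k1'])
goal([.469,-.060,.13],down(151.5)); goal([.469,-.060,.13],down(-28.5))
E
```

```text
cam in tool [  80.7   -0.  -143.8] cam axes in tool (rows) [[-0.0, 1.0, -0.0], [-0.948, -0.0, -0.317], [-0.317, -0.0, 0.948]] 272.67971141525345 -0.04790522331212925
t 0.1 pos [ 0.2766 -0.5601  0.2308] shift cm [ 39.4  -36.31  10.11] rot [-1.000e-03 -1.000e-03 -2.185e+00] | 54.5 cm 125.2 deg
t 0.1 pos [ 0.2766 -0.5601  0.2308] shift cm [ 39.4  -36.31  10.11] rot [-0.001  0.001  0.956] | 54.5 cm 54.8 deg
```

Call:
{"fn": "play_rows", "kwargs": {"motion": [[4,-3.6,0,0,0,0.12,1],[8,-7.2,0,0,0,0.25,1],[12,-10.8,0,0,0,0.38,1],[16,-14.4,0,0,0,0.5,1],[18,-16.6,0,0,0,0.6,1]]}}

```text
clock: 0.6
position: [0.3653, -0.3295, 0.2311]
tool_rot: [-3.141, 0.0, -0.145]
force: [1.1, 0.2, -0.5]
grip_width: 0.0858
finger_force: 0.0
```

```bash
python3 - <<'E'
from h import *
print(np.round(observe()['qpos'],2))
goal([.469,-.060,.16],down(-28.5))
E
```

```text
[ 0.58  0.31  0.04  1.94 -0.02  0.89 -1.09]
t 0.6 pos [ 0.3653 -0.3295  0.2311] shift cm [  6.36 -28.16   7.13] rot [-0.     0.     0.352] | 29.7 cm 20.2 deg
```

Call:
{"fn": "play_rows", "kwargs": {"motion": [[1,-4.5,1,0,0,0.1,1],[2,-9,2,0,0,0.2,1],[3,-13.5,3,0,0,0.28,1],[4,-18,4,0,0,0.35,1],[5,-22,5,0,0,0.35,1]]}}

```text
clock: 1.1
position: [0.4454, -0.1188, 0.1809]
tool_rot: [-3.141, 0.0, -0.493]
force: [1.2, -1.1, 0.7]
grip_width: 0.0856
finger_force: 0.0
```

```bash
python3 - <<'E'
from h import *
print(np.round(observe()['qpos'],2))
goal([.469,-.060,.16],down(-28.5))
E
```

```text
[ 0.12  0.34  0.01  2.07 -0.01  0.74 -1.93]
t 1.1 pos [ 0.4454 -0.1188  0.1809] shift cm [-0.71 -6.29  2.1 ] rot [-0.     0.     0.004] | 6.7 cm 0.2 deg
```

Call:
{"fn": "play_rows", "kwargs": {"motion": [[-0.7,-3,1,0,0,0,1],[-0.7,-6.2,2,0,0,0,1],[-0.7,-6.2,2,0,0,0,1],[-0.7,-6.2,2,0,0,0,1],[-0.7,-6.2,2,0,0,0,1]]}}

```text
clock: 1.6
position: [0.4679, -0.0639, 0.1614]
tool_rot: [3.141, 0.0, -0.492]
force: [0.2, 0.0, 0.1]
grip_width: 0.0854
finger_force: 0.0
```

```bash
python3 - <<'E'
from h import *
c=info('wrist'); im,D=viewer.grab_frame('wrist'); save('w1',im); P=cloud(c,D); np.savez('w1',im=im,D=D,**c)
s,p,R=tool(); print(np.round(p,4))
hsv=cv2.cvtColor(im,cv2.COLOR_RGB2HSV)
g=np.array([.469,-.06]); near=np.linalg.norm(P[...,:2]-g,axis=-1)<.12
hd=near&(P[...,2]>.012)&(P[...,2]<.03)&(im.max(-1)<90); br=near&(P[...,2]<.02)&(P[...,2]>-.01)&(im.min(-1)>110)
for nm,m,z in(('handle',hd,.02),('bright',br,.004)):
    nn,lab,st,ce=cv2.connectedComponentsWithStats(m.astype(np.uint8))
    for k in range(1,nn):
        if st[k,4]>150:
            v,u=np.where(lab==k); W=np.array([onz(c,a,b,z)[:2] for a,b in zip(u,v)]); print(nm,st[k],np.round(W.mean(0),4),cv2.minAreaRect((W*1000).astype(np.float32)),'z',np.median(P[lab==k][:,2]))
E
```

```text
[ 0.4679 -0.064   0.1615]
handle [347 138  14  27 164] [ 0.4476 -0.1742] ((445.3032531738281, -175.02268981933594), (10.15415096282959, 29.83372688293457), 89.63829803466797) z 0.019915958056108414
handle [ 240  140   21   75 1417] [ 0.4733 -0.0628] ((471.7840881347656, -61.84257507324219), (21.577884674072266, 83.06697082519531), 62.17851257324219) z 0.020938905759640608
bright [236 106  28  34 621] [ 0.5228 -0.0891] ((522.9649658203125, -88.74605560302734), (28.94510841369629, 34.64289093017578), 61.790409088134766) z 0.005033235742547349
bright [ 229  215   42   40 1273] [ 0.401  -0.0226] ((405.2383117675781, -24.738311767578125), (51.32065200805664, 53.36448287963867), 61.78438949584961) z 0.007058319273980511
```

View pics/w1.png

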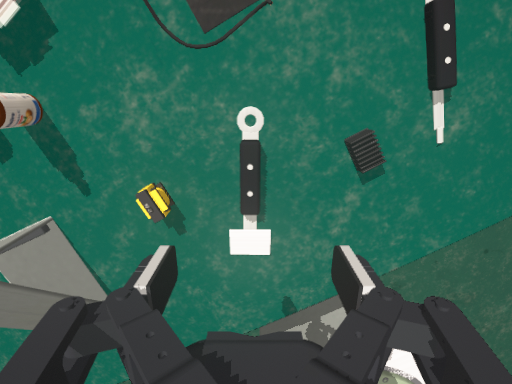

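The wrist view shows the scraper with its eye at (250,119), handle centre at (250,177) and blade at (250,242). The handle measures 83 × 21.6 mm as it should, is centred at (0.4718,-0.0618) and points at -28.1°. The fingers will clear the transformer and the heatsink.

```bash
python3 - <<'E'
from h import *
goal([.4715,-.0618,.006],down(-28.1))
E
```

```text
t 1.65 pos [ 0.4679 -0.064   0.1615] shift cm [ 0.2  -0.37 15.55] rot [ 0.    -0.    -0.002] | 15.6 cm 0.1 deg
```

Call:
{"fn": "play_rows", "kwargs": {"motion": [[0.2,-0.4,3,0,0,0,1],[0.2,-0.4,6,0,0,0,1],[0.2,-0.4,9,0,0,0,0.4],[0.2,-0.4,12,0,0,0,0.4],[0.2,-0.4,13,0,0,0,0.4]]}}

```text
clock: 2.15
position: [0.4706, -0.0613, 0.0294]
tool_rot: [3.14, 0.002, -0.492]
force: [0.0, 0.2, 0.7]
grip_width: 0.0598
finger_force: 0.0
```

Call:
{"fn": "play_rows", "kwargs": {"motion": [[0,0,0.7,0,0,0,0.4],[0,0,1.4,0,0,0,0.4],[0,0,2,0,0,0,0.4],[0,0,2.3,0,0,0,0.4],[0,0,2.3,0,0,0,0.4]]}}

```text
clock: 2.65
position: [0.4719, -0.0605, 0.0084]
tool_rot: [-3.141, -0.0, -0.491]
force: [-0.3, -0.6, 0.0]
grip_width: 0.06
finger_force: 0.0
```

Call:
{"fn": "play_rows", "kwargs": {"motion": [[0,0,0.2,0,0,0,0.4],[0,0,0.3,0,0,0,-0.2],[0,0,0.3,0,0,0,-1],[0,0,0.3,0,0,0,-1],[0,0,0.3,0,0,0,-1]], "squeeze": 60}}

```text
clock: 3.15
position: [0.4719, -0.0605, 0.0056]
tool_rot: [-3.142, -0.0, -0.491]
force: [-1.7, 0.0, 7.4]
grip_width: 0.0204
finger_force: 59.3
```

Call:
{"fn": "play_rows", "kwargs": {"motion": [[0,0,0,0,0,0,-1],[0,0,0,0,0,0,-1],[0,0,0,0,0,0,-1],[0,0,-0.5,0,0,0,-1],[0,0,-1,0,0,0,-1]]}}

```text
clock: 3.65
position: [0.4718, -0.0605, 0.0156]
tool_rot: [3.141, 0.0, -0.491]
force: [-0.4, 0.3, -0.6]
grip_width: 0.0208
finger_force: 58.9
```

Call:
{"fn": "play_rows", "kwargs": {"motion": [[0,0,-3,0,0,0,-1],[0,0,-7,0,0,0,-1],[0,0,-12,0,0,0,-1],[0,0,-17,0,0,0,-1],[0,0,-20,0,0,0,-1]]}}

```text
clock: 4.15
position: [0.4723, -0.0606, 0.2193]
tool_rot: [-3.14, -0.003, -0.491]
force: [0.5, 0.5, -1.3]
grip_width: 0.0204
finger_force: 58.9
```

```bash
cat >> h.py <<'E'
def stand(yawdeg=-4.2): return (Ro.from_euler('Z',yawdeg,degrees=True)*Ro.from_euler('Y',-40,degrees=True)).as_matrix()
RX=np.diag([1.,-1,-1])
SLOT=np.array([.5255,.2385,.1116]); EYE=np.array([.0625,0,.0036])
E
python3 - <<'E'
from h import *
Rs=stand(); Rt=Rs@RX
e=SLOT+Rs@[0,.006,.06]; t=e-Rt@EYE; print('tcp target',t,np.round(observe()['qpos'],2))
goal(t,Rt); goal([.46,.1,.25],down(-16)@Ro.from_euler('y',0).as_matrix()); print(Rt.tolist())
E
```

```text
tcp target [0.43741872 0.25098444 0.1201462 ] [ 0.01  0.3  -0.    2.    0.    0.84 -2.06]
t 4.15 pos [ 0.4723 -0.0606  0.2193] shift cm [-17.82 -25.81   9.9 ] rot [ 0.145  0.684 -0.401] | 32.9 cm 46.2 deg
t 4.15 pos [ 0.4723 -0.0606  0.2193] shift cm [ -8.66 -13.58  -3.07] rot [-0.001 -0.004 -0.212] | 16.4 cm 12.2 deg
[[0.7639872133199048, -0.07323819712763169, 0.6410613889208899], [-0.056103713933674554, -0.9973144772244582, -0.04707660566942194], [0.6427876096865394, 3.469446951953614e-18, -0.7660444431189782]]
```

Call:
{"fn": "play_rows", "kwargs": {"motion": [[-2.5,-3.6,-1,0.02,0.09,-0.05,-1],[-5,-7.5,-2,0.04,0.18,-0.1,-1],[-8,-12,-3,0.06,0.28,-0.16,-1],[-11,-16.5,-3,0.08,0.38,-0.22,-1],[-13.5,-20.5,-3,0.1,0.48,-0.28,-1]]}}

```text
clock: 4.65
position: [0.4608, 0.0683, 0.2371]
tool_rot: [-3.12, -0.274, -0.337]
force: [0.0, -1.9, -0.6]
grip_width: 0.0203
finger_force: 59.0
```

```bash
python3 - <<'E'
from h import *
Rs=stand(); Rt=Rs@RX
e=SLOT+Rs@[0,.006,.07]; t=e-Rt@EYE; print(np.round(observe()['qpos'],2))
goal(t,Rt)
E
```

```text
[-0.61  0.15  0.25  2.2   0.23  0.59 -2.45]
t 4.65 pos [0.4608 0.0683 0.2371] shift cm [-11.5  -16.11   8.47] rot [ 0.103  0.419 -0.239] | 21.5 cm 28.3 deg
```

Call:
{"fn": "play_rows", "kwargs": {"motion": [[-2.5,-3.6,0,0.03,0.1,-0.06,-1],[-5,-7.2,0,0.06,0.2,-0.12,-1],[-7.5,-10.8,0,0.08,0.3,-0.18,-1],[-10,-14.4,0,0.1,0.42,-0.24,-1],[-11.5,-16,0,0.1,0.42,-0.24,-1]]}}

```text
clock: 5.15
position: [0.4477, 0.1188, 0.2119]
tool_rot: [-3.133, -0.369, -0.259]
force: [1.1, -0.4, -1.6]
grip_width: 0.0202
finger_force: 59.0
```

```bash
python3 - <<'E'
from h import *
Rs=stand(); Rt=Rs@RX
e=SLOT+Rs@[0,.006,.07]; t=e-Rt@EYE; print(np.round(observe()['qpos'],2))
goal(t,Rt)
E
```

```text
[-1.27  0.24  0.82  2.31  0.18  0.4  -2.48]
t 5.15 pos [0.4477 0.1188 0.2119] shift cm [ -7.72 -12.34   6.14] rot [ 0.087  0.327 -0.162] | 15.8 cm 21.5 deg
```

Call:
{"fn": "play_rows", "kwargs": {"motion": [[-2,-3,0,0.02,0.08,-0.04,-1],[-4,-6,0,0.04,0.16,-0.08,-1],[-6,-9,0,0.06,0.24,-0.12,-1],[-7.7,-12.3,0,0.08,0.32,-0.16,-1],[-7.7,-12.3,0,0.08,0.32,-0.16,-1]]}}

```text
clock: 5.65
position: [0.4013, 0.2222, 0.2041]
tool_rot: [3.114, -0.595, -0.114]
force: [-0.0, 0.4, -2.2]
grip_width: 0.0205
finger_force: 59.0
```

```bash
python3 - <<'E'
from h import *
Rs=stand(); Rt=Rs@RX
e=SLOT+Rs@[0,.006,.07]; t=e-Rt@EYE; print(np.round(observe()['qpos'],2))
goal(t,Rt)
E
```

```text
[-1.94  0.53  1.23  2.42 -0.02  0.18 -2.52]
t 5.65 pos [0.4013 0.2222 0.2041] shift cm [-2.11 -3.46  7.69] rot [ 0.052  0.103 -0.031] | 8.7 cm 6.9 deg
```

```bash
cat > fk.py <<'E'
import numpy as np, itertools
from scipy.optimize import least_squares
from scipy.spatial.transform import Rotation as Ro
Q=np.array([[1.042,.521,-.036,1.599,.021,1.021,-.113],[.58,.31,.04,1.94,-.02,.89,-1.09],[.12,.34,.01,2.07,-.01,.74,-1.93],[.01,.30,0,2.0,0,.84,-2.06],[-.61,.15,.25,2.2,.23,.59,-2.45],[-1.27,.24,.82,2.31,.18,.4,-2.48],[-1.94,.53,1.23,2.42,-.02,.18,-2.52]])
X=np.array([[.277,-.56,.231],[.3653,-.3295,.2311],[.4454,-.1188,.1809],[.4723,-.0606,.2193],[.4608,.0683,.2371],[.4477,.1188,.2119],[.4013,.2222,.2041]])
E=np.array([[-3.14,0,.459],[-3.141,0,-.145],[-3.141,0,-.493],[-3.14,-.003,-.491],[-3.12,-.274,-.337],[-3.133,-.369,-.259],[3.114,-.595,-.114]])
LO=np.array([-2.91,-.3,-1.5,.17,-1.26,.16,-2.52]);HI=np.array([2.91,2.13,1.42,2.43,4.41,1.93,2.52])
def fk(p,q,s):
    # p: h,L1,L2,L3, lateral y at shoulder, joint offsets 1..7, elbow x offset
    a=np.asarray(q)*s+p[5:12]; y=lambda t:Ro.from_euler('y',t);z=lambda t:Ro.from_euler('z',t)
    R=z(a[0]);t=np.array([0,0,p[0]])
    R=R*y(a[1]);t=t+R.apply([0,p[4],0]); R=R*z(a[2]);t=t+R.apply([p[12],p[13],p[1]])
    R=R*y(a[3]);R=R*z(a[4]);t=t+R.apply([p[14],p[15],p[2]]);R=R*y(a[5]);R=R*z(a[6]);t=t+R.apply([0,0,p[3]])
    return t,R
def res(p,s):
    r=[]
    for q,x,e in zip(Q,X,E):
        t,R=fk(p,q,s); r+=list((t-x)*3)+list((Ro.from_euler('xyz',e).inv()*R).as_rotvec())
    return np.r_[r,(p[5:12]-p0[5:12])*.02,p[12:]*.1,p[4]*.1]
p0=np.r_[.36,.53,.42,.37,0,np.zeros(7),0,0,0,0]
E
python3 - <<'E'
from fk import *
import fk
best=None
for sg in itertools.product([1,-1],repeat=3):
  for c in (0,np.pi/2,np.pi,-np.pi/2):
    s=np.array([-1,1,sg[0],1,sg[1],1,sg[2]]); p=p0.copy(); p[11]=c; fk.p0=p
    o=least_squares(res,p,args=(s,),max_nfev=60)
    if best is None or o.cost<best[0]: best=(o.cost,s,o.x)
print(best[0],best[1],np.round(best[2],3)); np.savez('fk',p=best[2],s=best[1])
print('err mm',[np.round(np.linalg.norm(fk.fk(best[2],q,best[1])[0]-x)*1000,1) for q,x in zip(Q,X)])
from h import stand,RX,SLOT,EYE
rng=np.random.default_rng(0)
Rs=stand()
for flip in(0,1):
  for hh in(.0,.07):
    Rt=Rs@RX@(np.diag([-1.,-1,1]) if flip else np.eye(3)); ey=EYE*([-1,1,1] if flip else 1)
    T=SLOT+Rs@[0,.006,hh+.002]-Rt@ey; sols=[]
    for k in range(25):
        q0=rng.uniform(LO,HI)if k else np.array([-.5,.3,0,2.1,0,.5,-2.4+3.14*flip]); q0=np.clip(q0,LO+.05,HI-.05)
        mid=(LO+HI)/2;
        f=lambda q:np.r_[(fk.fk(best[2],q,best[1])[0]-T)*5,(Ro.from_matrix(Rt).inv()*fk.fk(best[2],q,best[1])[1]).as_rotvec(),q[2]*.003]
        o=least_squares(f,q0,bounds=(LO+.02,HI-.02))
        if o.cost<3e-4: sols.append((np.min(np.minimum(o.x-LO,HI-o.x)),o.cost,o.x))
    sols.sort(key=lambda a:-a[0]); print('flip',flip,'h',hh,len(sols),[ (round(a,2),round(b,6),np.round(c,2)) for a,b,c in sols[:2]])
E
```

```text
0.00033238711559655686 [-1  1 -1  1 -1  1 -1] [ 3.220e-01  5.230e-01  4.180e-01  3.240e-01 -2.000e-02 -1.000e-03
 -3.000e-03 -1.000e-03  1.700e-02 -0.000e+00 -1.700e-02  1.566e+00
  6.000e-03 -2.400e-02 -6.000e-03 -1.400e-02]
err mm [np.float64(1.0), np.float64(3.1), np.float64(3.5), np.float64(3.7), np.float64(1.5), np.float64(1.6), np.float64(1.2)]
flip 0 h 0.0 9 [(np.float64(0.06), np.float64(0.0), array([-0.87,  0.64, -0.  ,  2.37,  2.08,  0.65,  1.72])), (np.float64(0.06), np.float64(0.0), array([-0.87,  0.64, -0.  ,  2.37,  2.08,  0.65,  1.72]))]
flip 0 h 0.07 12 [(np.float64(0.02), np.float64(5e-06), array([-1.73,  0.79,  1.05,  2.41,  3.56,  0.18,  0.08])), (np.float64(0.02), np.float64(5e-06), array([-1.73,  0.79,  1.05,  2.41,  3.56,  0.18,  0.08]))]
flip 1 h 0.0 23 [(np.float64(0.06), np.float64(0.0), array([-0.87,  0.64, -0.  ,  2.37,  2.08,  0.65, -1.42])), (np.float64(0.06), np.float64(0.0), array([-0.87,  0.64, -0.  ,  2.37,  2.08,  0.65, -1.42]))]
flip 1 h 0.07 21 [(np.float64(0.02), np.float64(2e-06), array([-0.41,  0.58, -0.72,  2.41,  1.75,  0.99, -1.09])), (np.float64(0.02), np.float64(2e-06), array([-0.41,  0.58, -0.72,  2.41,  1.75,  0.99, -1.09]))]
```

```bash
cat > ik.py <<'E'
from fk import *
import fk
z=np.load('fk.npz'); PP,SS=z['p'],z['s']
from h import stand,RX,SLOT
def pose(flip,d,hh,yaw=0,py=.006):
    Rs=stand(); Rt=Rs@RX@Ro.from_euler('z',np.radians(yaw)).as_matrix()@(np.diag([-1.,-1,1]) if flip else np.eye(3))
    ey=np.array([(.062-d)*(-1 if flip else 1),0,.0036])
    return SLOT+Rs@[0,py,hh+.002]-Rt@ey, Rt
def solve(T,Rt,q0,m=.12):
    def f(q):
        t,R=fk.fk(PP,q,SS); v=np.minimum(0,np.r_[q-LO-m,HI-m-q])
        return np.r_[(t-T)*20,(Ro.from_matrix(Rt).inv()*R).as_rotvec()*4,v*.5]
    o=least_squares(f,np.clip(q0,LO+.03,HI-.03),bounds=(LO+.02,HI-.02),max_nfev=80)
    t,R=fk.fk(PP,o.x,SS)
    return np.linalg.norm(t-T),np.linalg.norm((Ro.from_matrix(Rt).inv()*R).as_rotvec()),np.min(np.minimum(o.x-LO,HI-o.x)),o.x
E
python3 - <<'E'
from ik import *
rng=np.random.default_rng(1)
for flip in(0,1):
 for d in(0,.028):
  for hh in(0,.04):
    T,Rt=pose(flip,d,hh); S=[]
    for k in range(24):
        q0=rng.uniform(LO,HI) if k>3 else np.array([-.5,.4,0,2.1,0.5*k,.5,(-2.4+3.14*flip-.5*k)])
        e,w,m,q=solve(T,Rt,q0)
        if e<.002 and w<.01:S.append((m,q))
    S.sort(key=lambda a:-a[0]); out=[]
    for m,q in S:
        if all(np.linalg.norm(q-o[1])>.6 for o in out): out.append((m,q))
    print(flip,d,hh,len(S),np.round(T,3)); [print('   ',round(m,2),np.round(q,2)) for m,q in out[:3]]
E
```

```text
0 0 0 12 [0.475 0.248 0.076]
    0.1 [ 0.07  1.27 -1.38  2.33  1.98  1.73  2.35]
    0.08 [-1.67  1.14  1.16  2.35  3.99  0.49 -0.45]
0 0 0.04 9 [0.449 0.25  0.107]
    0.06 [ 0.03  1.13 -1.38  2.37  1.86  1.67  2.27]
    0.05 [-1.74  1.02  1.17  2.38  4.04  0.38 -0.46]
    0.02 [-1.53  0.73  0.82  2.41  2.81  0.25  0.87]
0 0.028 0 5 [0.496 0.247 0.094]
    0.12 [-0.2   0.76 -0.8   2.31  1.9   1.07  2.14]
    0.12 [-1.6   1.01  1.09  2.31  3.94  0.38 -0.31]
0 0.028 0.04 12 [0.471 0.249 0.125]
    0.1 [ 0.07  1.07 -1.38  2.33  1.84  1.59  2.34]
    0.09 [-0.19  0.69 -0.88  2.34  1.8   1.08  2.17]
    0.05 [-1.4   0.62  0.69  2.38  2.38  0.27  1.38]
1 0 0 21 [0.475 0.248 0.076]
    0.1 [ 0.07  1.27 -1.38  2.33  1.98  1.73 -0.79]
    0.08 [-1.73  1.35  1.33  2.35  4.16  0.71  2.43]
    0.07 [-1.43  0.81  0.76  2.36  2.94  0.31 -2.4 ]
1 0 0.04 16 [0.449 0.25  0.107]
    0.06 [ 0.03  1.13 -1.38  2.37  1.86  1.67 -0.88]
1 0.028 0 20 [0.496 0.247 0.094]
    0.13 [ 0.05  1.04 -1.22  2.3   1.92  1.46 -0.82]
    0.12 [-0.2   0.76 -0.8   2.31  1.9   1.07 -1.  ]
    0.08 [-1.68  1.29  1.34  2.31  4.22  0.68  2.44]
1 0.028 0.04 21 [0.471 0.249 0.125]
    0.1 [ 0.07  1.07 -1.38  2.33  1.84  1.59 -0.8 ]
    0.09 [-0.13  0.74 -0.98  2.34  1.8   1.16 -0.94]
    0.08 [-1.75  1.13  1.33  2.35  4.3   0.54  2.43]
```

```bash
cat >> ik.py <<'E'
def pose2(flip,d,beta,hh,zt=.009,py=.006,yaw=0,at=None):
    """hand leaning beta deg toward the eye; TCP d ahead of grip centre, zt over the underside. at=None: stand, else (Rscraper, eye pos)"""
    if at is None: Rs=stand()@Ro.from_euler('z',yaw,degrees=True).as_matrix(); e=SLOT+stand()@[0,py,hh+.002]
    else: Rs,e=at
    Rt=Rs@RX@Ro.from_euler('y',-beta,degrees=True).as_matrix()@(np.diag([-1.,-1,1]) if flip else np.eye(3))
    return e+Rs@[-(.062-d),0,zt-.002], Rt
E
python3 - <<'E'
from ik import *
Rb=Ro.from_euler('z',-28.1,degrees=True).as_matrix(); eb=np.array([.4718,-.0618,.002])+Rb@[.062,0,0]
for flip in(0,1):
 for beta in(0,15,25,35):
  for d in(0,.02):
    q=np.array([.01,.3,0,2.,0,.84,-2.06+3.14*flip]); o=[]
    Tb,Rtb=pose2(flip,d,beta,0,at=(Rb,eb)); e,w,m,q=solve(Tb,Rtb,q); o.append((e*1000,w,m,q))
    Tt,Rtt=pose2(flip,d,beta,.06); 
    for f in np.linspace(.1,1,10):
        R=Ro.from_matrix(Rtb)*Ro.from_rotvec(f*(Ro.from_matrix(Rtb).inv()*Ro.from_matrix(Rtt)).as_rotvec())
        T=Tb+f*(Tt-Tb)+[0,0,.15*np.sin(np.pi*f)]; e,w,m,q=solve(T,R.as_matrix(),q)
    o.append((e*1000,w,m,q))
    for hh in(.03,.0): e,w,m,q=solve(*pose2(flip,d,beta,hh),q)
    o.append((e*1000,w,m,q)); print(flip,beta,d); [print('   e%.1f w%.3f m%.2f'%a[:3],np.round(a[3],2)) for a in o]
E
```

```text
0 0 0
   e0.0 w0.000 m0.19 [ 0.09  0.68 -0.11  2.12  0.2   0.35 -2.25]
   e8.4 w0.112 m0.02 [-1.79  0.87  1.1   2.31 -1.24  0.18 -1.45]
   e11.5 w0.167 m0.02 [-1.63  0.95  0.99  2.22 -1.24  0.18 -1.46]
0 0 0.02
   e0.0 w0.000 m0.12 [ 0.21  0.7  -0.23  2.07  0.39  0.41 -2.4 ]
   e7.2 w0.098 m0.02 [-1.76  0.84  1.12  2.3  -1.24  0.18 -1.4 ]
   e10.3 w0.152 m0.02 [-1.6   0.92  1.    2.2  -1.24  0.18 -1.41]
0 15 0
   e0.0 w0.000 m0.52 [ 0.13  0.77 -0.08  1.91 -0.08  0.71 -1.93]
   e0.0 w0.000 m0.12 [-1.59  0.69  1.    2.28 -1.14  0.28 -1.35]
   e1.0 w0.014 m0.02 [-1.35  0.73  0.77  2.21 -1.23  0.18 -1.24]
0 15 0.02
   e0.0 w0.000 m0.56 [ 0.18  0.78 -0.12  1.86 -0.03  0.75 -1.96]
   e0.0 w0.000 m0.12 [-1.55  0.66  0.99  2.25 -0.97  0.28 -1.49]
   e0.3 w0.004 m0.04 [-1.34  0.72  0.8   2.19 -1.17  0.2  -1.27]
0 25 0
   e0.0 w0.000 m0.63 [ 0.18  0.85 -0.11  1.76 -0.1   0.94 -1.89]
   e0.0 w0.000 m0.12 [-1.1   0.46  0.42  2.2   0.02  0.33 -2.4 ]
   e0.0 w0.000 m0.12 [-1.1   0.63  0.52  2.14 -0.47  0.28 -1.9 ]
0 25 0.02
   e0.0 w0.000 m0.62 [ 0.21  0.87 -0.13  1.71 -0.08  0.98 -1.9 ]
   e0.0 w
[... 1453 characters left out ...]
2.19  0.8   0.48  0.01]
   e0.0 w0.000 m0.26 [-0.47  0.56 -0.27  2.14  0.94  0.42 -0.06]
1 25 0.02
   e0.0 w0.000 m0.72 [ 0.21  0.87 -0.12  1.71 -0.08  0.98  1.24]
   e0.0 w0.000 m0.28 [-0.45  0.43 -0.35  2.15  0.74  0.52  0.09]
   e0.0 w0.000 m0.30 [-0.43  0.55 -0.31  2.1   0.87  0.46  0.03]
1 35 0
   e0.0 w0.000 m0.77 [ 0.23  0.94 -0.14  1.62 -0.11  1.16  1.27]
   e0.0 w0.000 m0.36 [-0.4   0.48 -0.35  2.07  0.41  0.6   0.45]
   e0.0 w0.000 m0.39 [-0.36  0.6  -0.34  2.02  0.5   0.55  0.42]
1 35 0.02
   e0.0 w0.000 m0.73 [ 0.25  0.96 -0.16  1.56 -0.08  1.2   1.25]
   e0.0 w0.000 m0.40 [-0.36  0.47 -0.38  2.03  0.4   0.65  0.48]
   e0.0 w0.000 m0.43 [-0.33  0.59 -0.36  1.98  0.48  0.59  0.46]
```

```bash
python3 - <<'E'
from ik import *
Rb=Ro.from_euler('z',-28.1,degrees=True).as_matrix(); eb=np.array([.4718,-.0618,.002])+Rb@[.062,0,0]
for beta in(25,30,35,40):
 for yaw in(0,10):
    q=np.array([.01,.3,0,2.,0,.84,-2.06]); d=.008
    Tb,Rtb=pose2(0,d,beta,0,at=(Rb,eb)); e,w,m,q=solve(Tb,Rtb,q,.3)
    Tt,Rtt=pose2(0,d,beta,.05,yaw=yaw)
    for f in np.linspace(.1,1,10):
        R=Ro.from_matrix(Rtb)*Ro.from_rotvec(f*(Ro.from_matrix(Rtb).inv()*Ro.from_matrix(Rtt)).as_rotvec())
        T=Tb+f*(Tt-Tb)+[0,0,.15*np.sin(np.pi*f)]; e,w,m,q=solve(T,R.as_matrix(),q,.3)
    print(beta,yaw,'e%.1f w%.3f m%.2f'%(e*1000,w,m),np.round(q,2))
    for hh in(.03,.0): e,w,m,q=solve(*pose2(0,d,beta,hh,yaw=yaw),q,.3)
    print('      e%.1f w%.3f m%.2f'%(e*1000,w,m),np.round(q,2))
from h import *
goal([.4719,-.0605,.16],down(-28.1)); goal([.4719,-.0605,.0075],down(-28.1))
E
```

```text
25 0 e0.0 w0.000 m0.27 [-1.46  0.71  1.01  2.16 -0.96  0.53 -1.44]
      e0.1 w0.001 m0.28 [-1.28  0.74  0.82  2.11 -0.97  0.44 -1.42]
25 10 e0.1 w0.002 m0.23 [-1.16  0.51  0.51  2.16 -0.    0.39 -2.22]
      e0.0 w0.000 m0.30 [-1.33  0.78  0.87  2.1  -0.86  0.46 -1.39]
30 0 e0.0 w0.000 m0.30 [-1.11  0.52  0.53  2.11 -0.33  0.46 -2.01]
      e0.0 w0.000 m0.30 [-1.12  0.67  0.63  2.06 -0.65  0.46 -1.68]
30 10 e0.0 w0.000 m0.30 [-1.02  0.5   0.37  2.1   0.02  0.51 -2.22]
      e0.0 w0.000 m0.29 [-0.91  0.59  0.29  2.05  0.06  0.45 -2.22]
35 0 e0.0 w0.000 m0.30 [-0.83  0.49  0.21  2.05 -0.08  0.55 -2.22]
      e0.0 w0.000 m0.34 [-0.78  0.59  0.21  2.   -0.13  0.5  -2.14]
35 10 e0.0 w0.000 m0.30 [-0.87  0.51  0.23  2.03  0.05  0.62 -2.22]
      e0.0 w0.000 m0.35 [-0.81  0.6   0.21  1.98  0.03  0.56 -2.17]
40 0 e0.0 w0.000 m0.30 [-0.68  0.5   0.07  1.99 -0.06  0.65 -2.22]
      e0.0 w0.000 m0.35 [-0.64  0.6   0.07  1.94 -0.07  0.61 -2.17]
40 10 e0.0 w0.000 m0.30 [-0.73  0.53  0.09  1.96  0.07  0.73 -2.22]
      e0.0 w0.000 m0.33 [-0.69  0.62  0.08  1.91  0.07  0.68 -2.19]
t 5.65 pos [0.4013 0.2222 0.2041] shift cm [ 6.   27.01 10.12] rot [-0.086 -0.593  0.357] | 29.5 cm 40.0 deg
t 5.65 pos [0.4013 0.2222 0.2041] shift cm [-2.55 26.67 22.74] rot [-0.086 -0.593  0.357] | 35.1 cm 40.0 deg
```

Call:
{"fn": "play_rows", "kwargs": {"motion": [[1,4.5,0,-0.02,-0.12,0.07,-1],[2,9,0,-0.04,-0.24,0.14,-1],[3,13.5,1,-0.06,-0.36,0.21,-1],[4,18,2,-0.08,-0.48,0.28,-1],[5,22,4,-0.09,-0.59,0.36,-1]]}}

```text
clock: 6.15
position: [0.4184, 0.08, 0.2109]
tool_rot: [3.132, -0.231, -0.352]
force: [0.8, -0.5, -2.0]
grip_width: 0.0201
finger_force: 59.0
```

```bash
python3 - <<'E'
from h import *
print(np.round(observe()['qpos'],2))
goal([.4719,-.0605,.15],down(-28.1))
E
```

```text
[-1.3   0.25  1.    2.29 -0.11  0.54 -2.17]
t 6.15 pos [0.4184 0.08   0.2109] shift cm [ 8.22 11.27  8.28] rot [-0.007 -0.231  0.136] | 16.2 cm 15.4 deg
```

Call:
{"fn": "play_rows", "kwargs": {"motion": [[2,3,1,0,-0.06,0.04,-1],[4,6,2.5,0,-0.12,0.08,-1],[6,9,4.5,0,-0.18,0.12,-1],[8.2,11.3,6.5,-0.01,-0.23,0.14,-1],[8.2,11.3,8,-0.01,-0.23,0.14,-1]]}}

```text
clock: 6.65
position: [0.4594, -0.0301, 0.1738]
tool_rot: [3.134, -0.024, -0.484]
force: [1.1, 1.7, 0.1]
grip_width: 0.0204
finger_force: 59.0
```

```bash
python3 - <<'E'
from h import *
print(np.round(observe()['qpos'],2))
goal([.4719,-.0605,.03],down(-28.1))
E
```

```text
[-0.64  0.43  0.74  2.12 -0.41  0.72 -1.69]
t 6.65 pos [ 0.4594 -0.0301  0.1738] shift cm [ 2.18  2.   14.45] rot [ 0.008 -0.024  0.007] | 14.7 cm 1.5 deg
```

Call:
{"fn": "play_rows", "kwargs": {"motion": [[1,1,2,0,0,0,-1],[2.2,2,5,0.01,-0.02,0.01,-1],[2.2,2,8,0.01,-0.02,0.01,-1],[2.2,2,11,0.01,-0.02,0.01,-1],[2.2,2,14,0.01,-0.02,0.01,-1]]}}

```text
clock: 7.15
position: [0.4712, -0.0606, 0.0333]
tool_rot: [-3.141, -0.005, -0.494]
force: [1.0, 0.7, -1.0]
grip_width: 0.0203
finger_force: 59.0
```

```bash
python3 - <<'E'
from h import *
print(np.round(observe()['qpos'],2))
goal([.4719,-.0605,.007],down(-28.1))
E
```

```text
[-0.32  0.69  0.44  2.14 -0.68  0.44 -1.41]
t 7.15 pos [ 0.4712 -0.0606  0.0333] shift cm [ 0.04 -0.05  2.63] rot [-0.    -0.005 -0.003] | 2.6 cm 0.4 deg
```

Call:
{"fn": "play_rows", "kwargs": {"motion": [[0,0,0.8,0,0,0,-1],[0,0,1.6,0,0,0,-1],[0,0,2.2,0,0,0,-1],[0,0,2.5,0,0,0,-1],[0,0,2.65,0,0,0,-1]]}}

```text
clock: 7.65
position: [0.4716, -0.0606, 0.0081]
tool_rot: [-3.141, -0.006, -0.493]
force: [-0.5, 0.7, -0.5]
grip_width: 0.0202
finger_force: 59.0
```

Call:
{"fn": "play_rows", "kwargs": {"motion": [[0,0,0.05,0,0,0,-1],[0,0,0.05,0,0,0,-0.2],[0,0,0.05,0,0,0,0.3],[0,0,0.05,0,0,0,0.3],[0,0,-0.5,0,0,0,0.3]]}}

```text
clock: 8.15
position: [0.471, -0.0608, 0.0127]
tool_rot: [3.141, -0.005, -0.493]
force: [-0.1, 0.2, -0.1]
grip_width: 0.0551
finger_force: 0.0
```

Call:
{"fn": "play_rows", "kwargs": {"motion": [[0,0,-3,0,0,0,0.4],[0,0,-6,0,-0.13,0,0.4],[0,0,-9,0,-0.26,0,0.4],[0,0,-9,0,-0.39,0,0.4],[0,0,-9,0,-0.52,0,0.4]]}}

```text
clock: 8.65
position: [0.4719, -0.0607, 0.1056]
tool_rot: [-3.141, 0.517, -0.492]
force: [-0.6, 0.1, 0.4]
grip_width: 0.0594
finger_force: 0.0
```

```bash
python3 - <<'E'
from h import *
c=info('wrist'); im,D=viewer.grab_frame('wrist'); save('w2',im); P=cloud(c,D)
s,p,R=tool(); print(np.round(p,4),np.round(s['qpos'],2))
g=np.array([.4718,-.0618]); near=np.linalg.norm(P[...,:2]-g,axis=-1)<.12
hd=near&(P[...,2]>.012)&(P[...,2]<.03)&(im.max(-1)<90); br=near&(P[...,2]<.02)&(P[...,2]>-.01)&(im.min(-1)>110)
for nm,m,z in(('handle',hd,.02),('bright',br,.004)):
    nn,lab,st,ce=cv2.connectedComponentsWithStats(m.astype(np.uint8))
    for k in range(1,nn):
        if st[k,4]>150:
            v,u=np.where(lab==k); W=np.array([onz(c,a,b,z)[:2] for a,b in zip(u,v)]); print(nm,st[k],np.round(W.mean(0),4),cv2.minAreaRect((W*1000).astype(np.float32)),'z',np.median(P[lab==k][:,2]))
E
```

```text
[ 0.4713 -0.0613  0.1031] [-0.21  0.83  0.53  1.72 -0.51  1.28 -1.49]
handle [397  98  20  46 433] [ 0.4483 -0.1743] ((443.6708984375, -175.29161071777344), (11.92530632019043, 40.69818878173828), 89.5975112915039) z 0.019494909125158066
handle [ 240  101   31   88 2277] [ 0.4787 -0.0656] ((472.9032287597656, -62.49132537841797), (22.112436294555664, 87.02285766601562), 61.36050033569336) z 0.020966738053476507
bright [ 234   46   43   52 1459] [ 0.523  -0.0894] ((521.927490234375, -88.83841705322266), (29.02086639404297, 35.83182907104492), 61.786155700683594) z 0.005114007834048447
bright [ 229  188   50   29 1137] [ 0.3983 -0.0213] ((399.49407958984375, -21.971397399902344), (51.37175369262695, 46.278316497802734), 61.287193298339844) z 0.007232428192179189
```

View pics/w2.png

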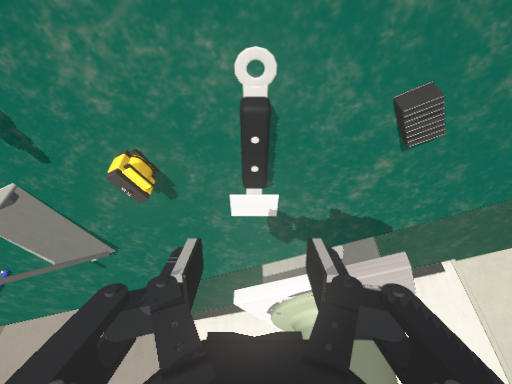

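The wrist view shows the scraper back where it lay, with its eye hole at (255,67), handle centre about (255,143) and blade at (254,205). Its pose is unchanged. Next I'll descend with the leaning hand.

```bash
python3 - <<'E'
from h import *
R=down(-28.3)@Ro.from_euler('y',-30,degrees=True).as_matrix()
goal([.479,-.0656,.03],R); goal([.479,-.0656,.010],R)
E
```

```text
t 8.7 pos [ 0.4713 -0.0613  0.1031] shift cm [ 4.46 -0.    5.86] rot [ 0.002  0.007 -0.   ] | 7.4 cm 0.4 deg
t 8.7 pos [ 0.4713 -0.0613  0.1031] shift cm [ 5.48 -0.    7.58] rot [ 0.002  0.007 -0.   ] | 9.4 cm 0.4 deg
```

Call:
{"fn": "play_rows", "kwargs": {"motion": [[1.2,0,1.5,0,0,0,0.3],[2.4,0,3,0,0,0,0.3],[3.6,0,4.6,0,0,0,0.3],[4.5,0,5.9,0,0,0,0.3],[4.5,0,5.9,0,0,0,0.3]]}}

```text
clock: 9.2
position: [0.4789, -0.0652, 0.0279]
tool_rot: [3.14, 0.517, -0.494]
force: [-0.8, 0.2, 1.4]
grip_width: 0.0553
finger_force: 0.0
```

Call:
{"fn": "play_rows", "kwargs": {"motion": [[0.3,0,0.5,0,0,0,0.3],[0.6,0,1,0,0,0,0.3],[0.9,0,1.5,0,0,0,0.3],[1,0,1.7,0,0,0,0.3],[1,0,1.7,0,0,0,0.3]]}}

```text
clock: 9.7
position: [0.4799, -0.0654, 0.0093]
tool_rot: [3.141, 0.515, -0.494]
force: [0.0, 0.9, 0.4]
grip_width: 0.0554
finger_force: 0.0
```

```bash
python3 - <<'E'
from h import *
R=down(-28.3)@Ro.from_euler('y',-30,degrees=True).as_matrix()
goal([.479,-.0656,.010],R)
E
```

```text
t 9.7 pos [ 0.4799 -0.0654  0.0093] shift cm [-0.1   0.06 -0.02] rot [ 0.001 -0.009  0.   ] | 0.1 cm 0.5 deg
```

Call:
{"fn": "play_rows", "kwargs": {"motion": [[0,0,0,0,0,0,-0.2],[0,0,0,0,0,0,-1],[0,0,0,0,0,0,-1],[0,0,0,0,0,0,-1],[0,0,0,0,0,0,-1]], "squeeze": 80}}

```text
clock: 10.2
position: [0.4804, -0.0656, 0.01]
tool_rot: [-3.142, 0.514, -0.493]
force: [0.8, 0.8, 5.8]
grip_width: 0.0201
finger_force: 79.1
```

Call:
{"fn": "play_rows", "kwargs": {"motion": [[-0.5,0,-0.8,0,0,0,-1],[-1.5,0,-2.5,0,0,0,-1],[-3.5,0,-6,0,0,0,-1],[-6,0,-10.3,0,0,0,-1],[-8.2,0,-14,0,0,0,-1]]}}

```text
clock: 10.7
position: [0.4776, -0.0644, 0.1744]
tool_rot: [3.141, 0.514, -0.494]
force: [1.4, -0.4, -0.9]
grip_width: 0.0192
finger_force: 78.4
```

```bash
cat >> h.py <<'E'
def RT(b=30,yaw=-4.2): return stand(yaw)@RX@Ro.from_euler('y',-b,degrees=True).as_matrix()
E
python3 - <<'E'
from h import *
print(np.round(observe()['qpos'],2))
e=SLOT+stand()@[0,.006,.06]; t=e+stand()@[-.054,0,.0075]; print(t); goal(t,RT(30)); goal(t+[0,-.06,.08],RT(30))
E
```

```text
[-0.23  0.73  0.57  1.68 -0.46  1.39 -1.54]
[0.44141248 0.25069116 0.12859747]
t 10.7 pos [ 0.4776 -0.0644  0.1744] shift cm [-13.53 -26.04  12.89] rot [-0.072  0.678 -0.423] | 32.0 cm 46.0 deg
t 10.7 pos [ 0.4776 -0.0644  0.1744] shift cm [-14.99 -20.75   4.53] rot [-0.072  0.678 -0.423] | 26.0 cm 46.0 deg
```

Call:
{"fn": "play_rows", "kwargs": {"motion": [[-3,-4,-1,-0.01,0.13,-0.08,-1],[-6,-8,-1,-0.03,0.26,-0.16,-1],[-9,-12,0,-0.04,0.39,-0.24,-1],[-12,-16,2,-0.06,0.52,-0.32,-1],[-14,-20,3.5,-0.07,0.65,-0.4,-1]]}}

```text
clock: 11.2
position: [0.4556, 0.1361, 0.2125]
tool_rot: [-3.124, -0.032, -0.164]
force: [2.3, -0.7, -1.3]
grip_width: 0.0198
finger_force: 78.4
```

```bash
python3 - <<'E'
from h import *
print(np.round(observe()['qpos'],2))
e=SLOT+stand()@[0,.006,.07]; t=e+stand()@[-.054,0,.0075]; goal(t,RT(30))
E
```

```text
[-0.89  0.34  0.6   2.05 -0.27  0.79 -1.87]
t 11.2 pos [0.4556 0.1361 0.2125] shift cm [ -4.15 -10.88   7.69] rot [-0.008  0.142 -0.092] | 14.0 cm 9.7 deg
```

Call:
{"fn": "play_rows", "kwargs": {"motion": [[-1.2,-3.2,0.5,0,0.04,-0.03,-1],[-2.4,-6.4,1.5,0,0.08,-0.06,-1],[-3.6,-9.6,3,-0.01,0.12,-0.09,-1],[-4.1,-10.9,5,-0.01,0.14,-0.09,-1],[-4.1,-10.9,7,-0.01,0.14,-0.09,-1]]}}

```text
clock: 11.7
position: [0.4346, 0.252, 0.1415]
tool_rot: [3.138, -0.168, -0.073]
force: [0.4, 0.0, -0.9]
grip_width: 0.0195
finger_force: 78.5
```

```bash
python3 - <<'E'
from h import *
e=SLOT+stand()@[0,.006,.07]; t=e+stand()@[-.054,0,.0075]; goal(t,RT(30))
c=info('wrist'); im,D=viewer.grab_frame('wrist'); save('w3',im); np.savez('w31',im=im,D=D,**c)
s,p,R=tool(); print(np.round(p,4),np.round(s['tool_rot'],3),np.round(s['qpos'],2))
E
```

```text
t 11.7 pos [0.4346 0.252  0.1415] shift cm [-0.04  0.08  0.53] rot [0.003 0.006 0.   ] | 0.5 cm 0.4 deg
[0.4341 0.2501 0.1391] [ 3.136 -0.166 -0.074] [-1.13  0.47  0.54  2.13 -0.26  0.49 -2.08]
```

View pics/w3.png

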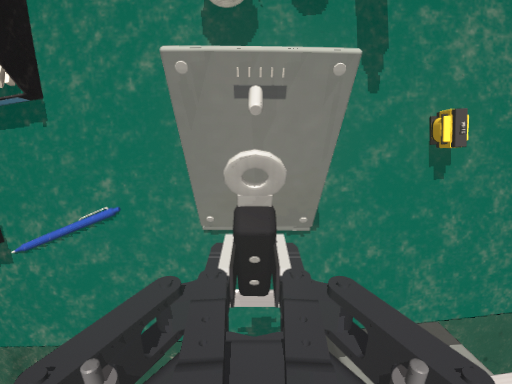

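The wrist view shows the slot at (234-286,92), the peg from its base near (253,90) to its tip near (256,112), and the eye ring at (255,176) lined up with the peg. I'll measure eye, peg and face all in this one camera.

```bash
cat > meas.py <<'E'
from h import *
def plane(S,tol=.0025):
    for _ in range(5):
        m=S.mean(0); n=np.linalg.svd(S-m,full_matrices=False)[2][2]; d=(S-m)@n; S=S[abs(d)<max(tol,1.5*d.std()) ]
    return m,n*np.sign(n[2]),d.std(),len(S)
def fit(im,D,c,facebox,ringbox,vb=True):
    P=cloud(c,D); g=im.astype(int)
    u0,v0,u1,v1=facebox; S=P[v0:v1,u0:u1].reshape(-1,3); 
    m,n,sd,k=plane(S); 
    if vb: print('face n',np.round(n,4),'sd',round(sd*1000,2),k,'tilt',round(np.degrees(np.arccos(n[2])),2),'yaw',round(np.degrees(np.arctan2(-n[1],-n[0])),2))
    return P,m,n
E
python3 - <<'E'
from meas import *
z=np.load('w31.npz'); c={k:(z[k] if k in'Rt' else float(z[k])) for k in('fx','fy','cx','cy','k1','R','t')}; im,D=z['im'],z['D']
P,m,n=fit(im,D,c,(185,110,235,145),None)
u=np.r_[P[105:150,185:238].reshape(-1,3),P[105:150,275:335].reshape(-1,3)]; m,n,sd,k=plane(u); print('face n',np.round(n,4),sd,k,'tilt',np.degrees(np.arccos(n[2])),'yaw',np.degrees(np.arctan2(-n[1],-n[0])))
o=-c['R'].T@c['t']
def onp(px,h=0):
    o,d=ray(c,*px); return o+d*((m-o)@n+h)/(d@n)
TL,TR,BR,BL=[onp(p) for p in((162,47),(360,50),(312.5,230),(203,230))]
print('corners',np.round([TL,TR,BR,BL],4).tolist(),np.linalg.norm(TL-TR),np.linalg.norm(BL-BR),np.linalg.norm(TL-BL),np.linalg.norm(TR-BR))
xs=(TL+TR-BL-BR); xs-=n*(xs@n); xs/=np.linalg.norm(xs); ys=np.cross(n,xs); Rs=np.c_[xs,ys,n]; print('edge yaw y',np.degrees(np.arctan2(-(TL-TR)[0],(TL-TR)[1])),'xs yaw',np.degrees(np.arctan2(xs[1],xs[0])))
# peg
pb=(im.min(-1)>185); pb[:80]=0;pb[120:]=0;pb[:,:240]=0;pb[:,:]&=True;pb[:,275:]=0
v,uu=np.where(pb); print('peg px',uu.min(),uu.max(),v.min(),v.max(),len(v)); 
for r in range(v.min(),v.max()+1): 
    a=uu[v==r]; print(r,a.min() if len(a) else 0,a.max() if len(a) else 0,end='; ')
print()
# ring
g=im.min(-1); rb=((g>150)).astype(np.uint8); rb[:146]=0; rb[212:]=0; rb[:,:215]=0; rb[:,296:]=0
cs,h=cv2.findContours(rb,cv2.RETR_CCOMP,cv2.CHAIN_APPROX_NONE)
for q,hh in zip(cs,h[0]):
    if len(q)>40: e=cv2.fitEllipse(q); print('contour',len(q),hh[3],np.round(e[0],1),np.round(e[1],1),round(e[2],1))
rm=cv2.erode(rb,np.ones((5,5)))>0
rm[190:]=0
S=P[rm]; rmn,rn,sd,k=plane(S,.0015); print('ring plane n',np.round(rn,4),sd,k,'angle to face',np.degrees(np.arccos(rn@n)),'in stand axes',np.round(Rs.T@rn,3),'height mm over face',np.round((rmn-m)@n*1000,1))
save('w3c',cv2.resize(im[75:215,205:305],None,fx=4,fy=4,interpolation=cv2.INTER_CUBIC))
E
```

```text
face n [-0.636   0.0567  0.7696] sd 0.56 1747 tilt 39.68 yaw -5.1
face n [-0.6368  0.0536  0.7691] 0.0005576597435673463 5069 tilt 39.72279750866105 yaw -4.810453480718598
corners [[0.554, 0.2964, 0.1305], [0.5442, 0.1815, 0.1304], [0.4008, 0.19, 0.0111], [0.4094, 0.3089, 0.0099]] 0.11523386913070868 0.11925149921643227 0.18877227882214992 0.18673528415663937
edge yaw y -4.883396404419974 xs yaw -4.158455097899347
peg px 249 260 86 106 210
86 254 257; 87 252 259; 88 251 260; 89 251 260; 90 251 260; 91 250 260; 92 250 260; 93 250 260; 94 250 260; 95 250 260; 96 250 260; 97 250 260; 98 250 260; 99 250 260; 100 250 260; 101 250 260; 102 249 259; 103 249 260; 104 249 260; 105 249 259; 106 250 251; 
contour 56 -1 [254.2 182.7] [11.9 23.1] 90.8
contour 136 -1 [254.9 183.1] [62.8 66.1] 94.2
ring plane n [-0.9901  0.14    0.0102] 0.00045679257864488345 69 angle to face 49.769994777012634 in stand axes [-0.761  0.063  0.646] height mm over face 77.2
```

View pics/w3c.png

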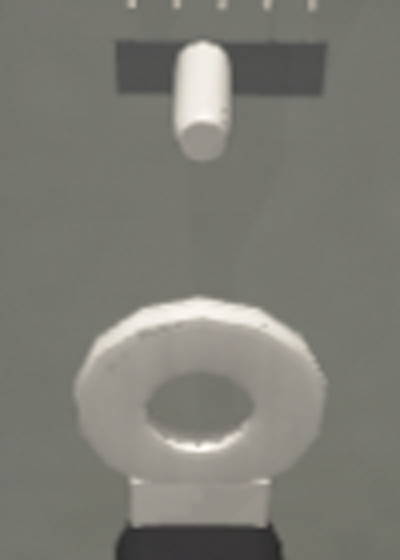

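The crop puts the peg's top face at about (203,140), which is full-frame (255.4,109.6). The hole's top rim spans 146-256 by 370-452, so its centre is full-frame (254.9,177.4). I'll turn both into relative offsets in stand axes.

```bash
cat >> meas.py <<'E'
def measure(z,faceS,ringboxes,peg,hole):
    c={k:(z[k] if k in'Rt' else float(z[k])) for k in('fx','fy','cx','cy','k1','R','t')}; D=z['D']; P=cloud(c,D)
    S=np.concatenate([P[b:d,a:e].reshape(-1,3) for a,b,e,d in faceS]); S=S[np.abs((S-np.median(S,0))@stand()[:,2])<.008]; m,n,sd,k=plane(S); print('face n',np.round(n,4),'sd',round(sd*1e3,2),k)
    ya=np.radians(-4.4); xs=np.array([np.cos(ya),np.sin(ya),0]); xs=xs-n*(xs@n)+0; ys=np.cross(n,[np.cos(ya),np.sin(ya),0]); ys/=np.linalg.norm(ys); xs=np.cross(ys,n); Rs=np.c_[xs,ys,n]
    A=[P[b:d,a:e].reshape(-1,3) for a,b,e,d in ringboxes]; S=np.concatenate(A); rm,rn,sd,k=plane(S,.0015); print('ring n in stand axes',np.round(Rs.T@rn,3),'sd',round(sd*1e3,2),k)
    def onp(px,m,n,h=0):
        o,d=ray(c,*px); return o+d*((m-o)@n+h)/(d@n)
    T=onp(peg,m,n,.022); Td=dep(c,D,*peg)
    # ring top face assumed parallel to the tool plane: use mean depth plane, normal from fit of face
    Hc=onp(hole,rm,n); sp,p,R=tool()
    print('peg tip',np.round(T,4),'depth says height',round((Td-m)@n*1e3,1)); print('hole top',np.round(Hc,4),'in tool frame',np.round(R.T@(Hc-p)*1000,1))
    print('height of ring top over face',round((Hc-m)@n*1e3,1),' peg - hole in stand xyz mm',np.round(Rs.T@(T-Hc)*1e3,1)); return Rs,m,n,Hc,T
E
python3 - <<'E'
from meas import *
z=np.load('w31.npz')
f=lambda a,b:(205+(a+.5)/4-.5,75+(b+.5)/4-.5)
measure(z,[(185,105,238,150),(275,105,335,150)],[(227,164,239,190),(271,164,283,190)],f(203,140),f(201,411))
s,p,R=tool(); print('tool tilt vs stand',np.round(np.degrees(Ro.from_matrix(R.T@RT(30,-4.4)).as_rotvec()),2))
E
```

```text
face n [-0.6368  0.0536  0.7691] sd 0.56 5069
ring n in stand axes [-0.632  0.004  0.775] sd 1.71 314
peg tip [0.5144 0.2449 0.1299] depth says height 21.9
hole top [0.4777 0.2482 0.1669] in tool frame [ 47.6  -1.2 -20.3]
height of ring top over face 74.0  peg - hole in stand xyz mm [  4.7  -0.2 -52. ]
tool tilt vs stand [0.32 0.51 0.17]
```

```bash
cat >> h.py <<'E'
def eyemove(v,eye,face_n=None,yaw=-4.4,b=30):
    """move so that point eye (tool frame, m) shifts by v (stand axes, mm), ending with the stand-aligned attitude"""
    s,p,R=tool(); Rn=RT(b,yaw); E=p+R@np.array(eye)+stand(yaw)@(np.array(v)/1000); goal(E-Rn@np.array(eye),Rn)
E
python3 - <<'E'
from h import *
eyemove([4.7,-.2,-42],[.0476,-.0012,-.0203])
E
```

```text
t 11.75 pos [0.4341 0.2501 0.1391] shift cm [ 2.56 -0.02  3.42] rot [0.006 0.009 0.003] | 4.3 cm 0.6 deg
```

Call:
{"fn": "play_rows", "kwargs": {"motion": [[0.5,0,0.7,0,0.01,0,-1],[1.1,0,1.5,0.01,0.01,0,-1],[1.8,0,2.4,0.01,0.01,0,-1],[2.5,0,3.3,0.01,0.01,0,-1],[2.55,0,3.4,0.01,0.01,0,-1]]}}

```text
clock: 12.25
position: [0.4679, 0.246, 0.1122]
tool_rot: [-3.136, -0.178, -0.079]
force: [-0.4, -0.3, -0.5]
grip_width: 0.0199
finger_force: 78.5
```

```bash
python3 - <<'E'
from h import *
c=info('wrist'); im,D=viewer.grab_frame('wrist'); np.savez('w41',im=im,D=D,**c)
s,p,R=tool(); print(np.round(p,4),np.round(s['tool_rot'],3),np.round(s['qpos'],2)); print('tilt',np.round(np.degrees(Ro.from_matrix(R.T@RT(30,-4.4)).as_rotvec()),2))
save('w4c',cv2.resize(im[70:220,190:320],None,fx=4,fy=4,interpolation=cv2.INTER_CUBIC))
E
```

```text
[0.4673 0.2461 0.1123] [-3.136 -0.177 -0.079] [-1.02  0.54  0.47  2.1  -0.3   0.43 -2.01]
tilt [-0.29 -0.16 -0.1 ]
```

View pics/w4c.png

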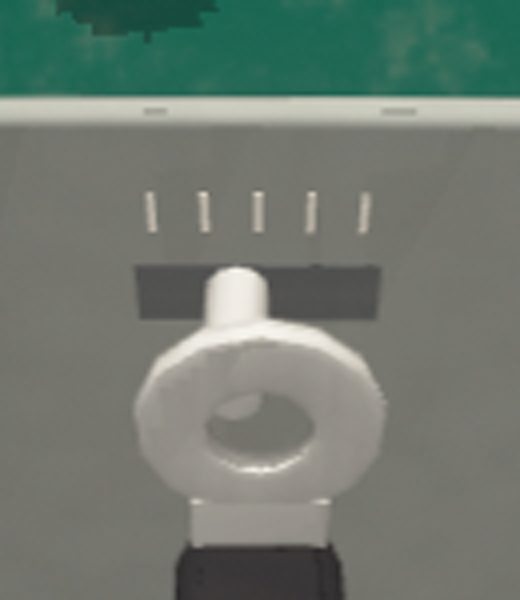

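The crop shows the peg's base centre at about (237,285). Its tip edge is visible through the hole at (238,418). The hole rim spans 206-314 by 390-470, so its centre is (260,430), and the peg sits a couple of mm to the left (+y) and uphill of it. I'll quantify that with a ray cast.

```bash
python3 - <<'E'
from meas import *
z=np.load('w41.npz'); c={k:(z[k] if k in'Rt' else float(z[k])) for k in('fx','fy','cx','cy','k1','R','t')}; D=z['D'];im=z['im']; P=cloud(c,D)
f=lambda a,b:(190+(a+.5)/4-.5,70+(b+.5)/4-.5); g=lambda q:((np.array(q)-[190,70]+.5)*4-.5)
S=np.r_[P[107:180,150:218].reshape(-1,3),P[107:180,292:345].reshape(-1,3)]; S=S[abs((S-np.median(S,0))@stand()[:,2])<.01]; m,n,sd,k=plane(S); print('face n',n,sd,k)
def onp(px,h=0):
    o,d=ray(c,*px); return o+d*((m-o)@n+h)/(d@n)
yv=onp(f(380,292))-onp(f(136,292)); print('slot len',np.linalg.norm(yv),'yaw from slot',np.degrees(np.arctan2(yv[0],-yv[1])))
L,Rr=onp(f(0,97)),onp(f(519,97)); d=L-Rr; print('yaw from top edge',np.degrees(np.arctan2(-d[0],d[1])))
ya=np.radians(-4.4); ys=np.cross(n,[np.cos(ya),np.sin(ya),0]); ys/=np.linalg.norm(ys); xs=np.cross(ys,n); Rs=np.c_[xs,ys,n]
s,p,R=tool(); H=p+R@np.array([.0476,-.0012,-.0203]); print('hole reproj',g(proj(c,H)))
sc=(onp(f(380,292))+onp(f(136,292)))/2
for row in(268,): 
    b=onp(f(236.5,row)); B=b-xs*.0045; print('slot ctr',np.round(sc,4),'peg base rel slot',np.round(Rs.T@(B-sc)*1e3,1))
    T=B+n*.022; print('tip reproj',g(proj(c,T)),'edge down',g(proj(c,T-xs*.0045)),g(proj(c,T+xs*.0045)))
    T2=sc+ys*((B-sc)@ys)+n*.022; print('alt (slot row) tip reproj',g(proj(c,T2)),'edge down',g(proj(c,T2-xs*.0045)))
    for t in(T,T2): print('peg-hole stand mm',np.round(Rs.T@(t-H)*1e3,1))
print('ring top height',(H-m)@n*1e3,'tool n vs face (deg)',np.degrees(Ro.from_matrix((R@Ro.from_euler('y',30,degrees=True).as_matrix()@RX).T@Rs).as_rotvec()))
E
```

```text
face n [-0.64017124  0.0538499   0.7663426 ] 0.0005419918361011548 8574
slot len 0.034190853325046976 yaw from slot -4.490302372539852
yaw from top edge -4.568402999833942
hole reproj [244.23175981 435.43516918]
slot ctr [0.528  0.241  0.1131] peg base rel slot [-0.4  2.9 -0. ]
tip reproj [233.67857783 402.25234083] edge down [234.52302061 427.50847162] [232.793753   375.75354344]
alt (slot row) tip reproj [233.60085842 399.92622821] edge down [234.44881691 425.29043862]
peg-hole stand mm [ -4.6   1.6 -10.5]
peg-hole stand mm [ -4.2   1.6 -10.5]
ring top height 32.4714097709596 tool n vs face (deg) [-0.4586678   0.19181576  0.44976641]
```

```bash
python3 - <<'E'
from meas import *
z=np.load('w41.npz'); c={k:(z[k] if k in'Rt' else float(z[k])) for k in('fx','fy','cx','cy','k1','R','t')}; D=z['D'];im=z['im']; P=cloud(c,D)
f=lambda a,b:(190+(a+.5)/4-.5,70+(b+.5)/4-.5); g=lambda q:((np.array(q)-[190,70]+.5)*4-.5)
S=np.r_[P[107:180,150:218].reshape(-1,3),P[107:180,292:345].reshape(-1,3)]; S=S[abs((S-np.median(S,0))@stand()[:,2])<.01]; m,n,sd,k=plane(S)
ya=np.radians(-4.5); ys=np.cross(n,[np.cos(ya),np.sin(ya),0]); ys/=np.linalg.norm(ys); xs=np.cross(ys,n); Rs=np.c_[xs,ys,n]
def onp(px,h=0):
    o,d=ray(c,*px); return o+d*((m-o)@n+h)/(d@n)
s,p,R=tool(); print(p)
for a,b in((165,400),(165,430),(180,455),(350,400),(350,430),(340,455),(260,350),(260,365),(260,485)):
    u,v=map(int,np.round(f(a,b))); X=np.median(P[v-1:v+2,u-1:u+2].reshape(-1,3),0); print((a,b),'h',round((X-m)@n*1e3,1),end='; ')
hs=np.median([ (np.median(P[int(round(f(a,b)[1]))-1:int(round(f(a,b)[1]))+2,int(round(f(a,b)[0]))-1:int(round(f(a,b)[0]))+2].reshape(-1,3),0)-m)@n for a,b in((165,430),(350,430),(180,455),(340,455))])
H=onp(f(260,430),hs); print('\nH',H,'h',hs,'in tool',np.round(R.T@(H-p)*1e3,1))
print('hole dia mm',np.linalg.norm(onp(f(206,430),hs)-onp(f(314,430),hs)),np.linalg.norm(onp(f(260,390),hs)-onp(f(260,470),hs)),'ring dia',np.linalg.norm(onp(f(136,420),hs)-onp(f(384,420),hs)))
B=onp(f(236.5,268))-xs*.0045; T=B+n*.022; T3=onp(f(238,418),.021)+xs*.0040
print('peg',np.round(Rs.T@(T-H)*1e3,1),'peg via tip edge',np.round(Rs.T@(T3-H)*1e3,1)); np.savez('eye',H=R.T@(H-p))
E
```

```text
[0.46731766 0.24613128 0.11227299]
(165, 400) h 33.3; (165, 430) h 33.4; (180, 455) h 33.5; (350, 400) h 32.6; (350, 430) h 33.3; (340, 455) h 33.4; (260, 350) h 33.3; (260, 365) h 33.1; (260, 485) h 33.3; 
H [0.51119699 0.24191372 0.1425856 ] h 0.033423313674367405 in tool [ 48.7   0.6 -22.1]
hole dia mm 0.01245504069383186 0.013019191820424087 ring dia 0.028342070316914707
peg [ -6.4   3.4 -11.4] peg via tip edge [ -6.2   3.  -12.4]
```

```bash
python3 - <<'E'
from h import *
eyemove([-6.3,3.2,-5],np.load('eye.npz')['H'],yaw=-4.5)
E
```

```text
t 12.3 pos [0.4673 0.2461 0.1123] shift cm [-0.3  -0.3   0.74] rot [-0.005 -0.003 -0.   ] | 0.9 cm 0.3 deg
```

Call:
{"fn": "play_rows", "kwargs": {"motion": [[-0.3,-0.15,0.3,0,0,0,-1],[-0.3,-0.3,0.75,-0.005,-0.003,0,-1],[-0.3,-0.3,0.75,-0.005,-0.003,0,-1],[-0.3,-0.3,0.75,-0.005,-0.003,0,-1],[-0.3,-0.3,0.75,-0.005,-0.003,0,-1]]}}

```text
clock: 12.8
position: [0.4653, 0.25, 0.1048]
tool_rot: [-3.141, -0.175, -0.077]
force: [-0.6, 1.0, -1.8]
grip_width: 0.0199
finger_force: 78.5
```

```bash
python3 - <<'E'
from meas import *
c=info('wrist'); im,D=viewer.grab_frame('wrist'); np.savez('w51',im=im,D=D,**c)
save('w5c',cv2.resize(im[90:210,200:310],None,fx=5,fy=5,interpolation=cv2.INTER_CUBIC))
s,p,R=tool(); P=cloud(c,D); g=lambda q:np.round((np.array(q)-[200,90]+.5)*5-.5,1)
S=np.r_[P[115:190,140:210].reshape(-1,3),P[115:190,300:350].reshape(-1,3)]; S=S[abs((S-np.median(S,0))@stand()[:,2])<.01]; m,n,sd,k=plane(S); print('face',n,sd,k)
H=p+R@np.load('eye.npz')['H']; print(np.round(p,4),'ring top h',round((H-m)@n*1e3,1)); h=(H-m)@n
ya=np.radians(-4.5); ys=np.cross(n,[np.cos(ya),np.sin(ya),0]); ys/=np.linalg.norm(ys); xs=np.cross(ys,n)
B=H-n*h
print('if aligned: hole',g(proj(c,H)),'peg base L/R/top',g(proj(c,B+ys*.0045)),g(proj(c,B-ys*.0045)),g(proj(c,B+xs*.0045)),'tip ctr',g(proj(c,B+n*.022)),'tip low edge',g(proj(c,B+n*.022-xs*.0045)),'L/R',g(proj(c,B+n*.022+ys*.0045)),g(proj(c,B+n*.022-ys*.0045)))
E
```

```text
face [-0.63826678  0.05418375  0.76790601] 0.0005020231290875856 7752
[0.4653 0.2499 0.1048] ring top h 29.1
if aligned: hole [276.1 431.6] peg base L/R/top [234.8 239.4] [319.2 239.5] [277.  204.3] tip ctr [276.3 379.3] tip low edge [276.4 413.3] L/R [229.4 379.3] [323.4 379.4]
```

View pics/w5c.png

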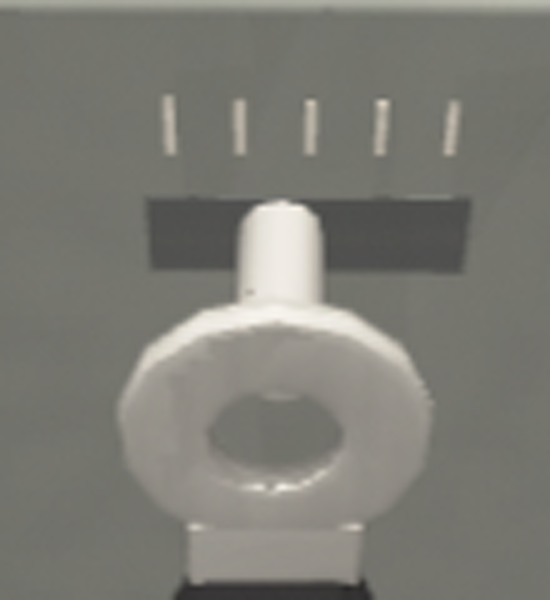

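The last crop shows the hole rim at 207-344 by about 388-493, the peg body edges at 240 and 324 (centre 282), and the peg tip's lower edge just inside the hole at row ~397. The peg is therefore slightly uphill and toward -y of alignment. I'll refine this from intensity profiles.

```bash
python3 - <<'E'
from meas import *
z=np.load('w51.npz'); c={k:(z[k] if k in'Rt' else float(z[k])) for k in('fx','fy','cx','cy','k1','R','t')}; D=z['D'];im=z['im']; P=cloud(c,D); G=cv2.cvtColor(im,cv2.COLOR_RGB2GRAY).astype(int)
print('col profile v150-194',[(int(v),int(round(G[v,253:257].mean()))) for v in range(150,195)])
print('col left u246',[(v,int(G[v,244:247].mean())) for v in range(164,192)])
print('row v178',[(u,int(G[177:180,u].mean())) for u in range(236,275)])
print('row peg v142',[(u,int(G[140:144,u].mean())) for u in range(242,272)])
S=np.r_[P[115:190,140:210].reshape(-1,3),P[115:190,300:350].reshape(-1,3)]; S=S[abs((S-np.median(S,0))@stand()[:,2])<.01]; m,n,sd,k=plane(S)
for u,v in((230,178),(234,185),(280,178),(276,185),(254,193)): print((u,v),round((np.median(P[v-1:v+2,u-1:u+2].reshape(-1,3),0)-m)@n*1e3,1),end=' ')
E
```

```text
col profile v150-194 [(150, 226), (151, 240), (152, 242), (153, 240), (154, 210), (155, 168), (156, 146), (157, 143), (158, 144), (159, 146), (160, 146), (161, 145), (162, 144), (163, 143), (164, 142), (165, 140), (166, 138), (167, 134), (168, 137), (169, 139), (170, 118), (171, 115), (172, 114), (173, 114), (174, 114), (175, 112), (176, 112), (177, 112), (178, 112), (179, 112), (180, 113), (181, 113), (182, 115), (183, 124), (184, 134), (185, 154), (186, 166), (187, 196), (188, 181), (189, 160), (190, 150), (191, 148), (192, 146), (193, 144), (194, 142)]
col left u246 [(164, 140), (165, 139), (166, 139), (167, 139), (168, 138), (169, 135), (170, 129), (171, 121), (172, 117), (173, 116), (174, 116), (175, 116), (176, 116), (177, 117), (178, 117), (179, 115), (180, 118), (181, 124), (182, 134), (183, 139), (184, 142), (185, 148), (186, 159), (187, 154), (188, 149), (189, 148), (190, 147), (191, 145)]
row v178 [(236, 139), (237, 139), (238, 140), (239, 141), (240, 141), (241, 131), (242, 117), (243, 116), (244, 116), (245, 116), (246, 116), (247, 116), (248, 116), (249, 116), (250, 116), (251, 116), (252, 114), (253, 112), (254, 112), (255, 112), (256, 112), (257, 112), (258, 112), (259, 112), (260, 113), (261, 113), (262, 113), (263, 113), (264, 114), (265, 112), (266, 114), (267, 116), (268, 129), (269, 143), (270, 142), (271, 142), (272, 141), (273, 140), (274, 141)]
row peg v142 [(242, 83), (243, 83), (244, 83), (245, 83), (246, 84), (247, 120), (248, 169), (249, 195), (250, 212), (251, 222), (252, 227), (253, 231), (254, 233), (255, 236), (256, 236), (257, 235), (258, 234), (259, 231), (260, 225), (261, 215), (262, 197), (263, 173), (264, 128), (265, 82), (266, 81), (267, 81), (268, 81), (269, 81), (270, 80), (271, 80)]
(230, 178) 29.5 (234, 185) 29.4 (280, 178) 29.0 (276, 185) 29.5 (254, 193) 29.6
```

```bash
python3 - <<'E'
from meas import *
z=np.load('w51.npz'); c={k:(z[k] if k in'Rt' else float(z[k])) for k in('fx','fy','cx','cy','k1','R','t')}; D=z['D']; P=cloud(c,D)
S=np.r_[P[115:190,140:210].reshape(-1,3),P[115:190,300:350].reshape(-1,3)]; S=S[abs((S-np.median(S,0))@stand()[:,2])<.01]; m,n,sd,k=plane(S)
def onp(px,h=0):
    o,d=ray(c,*px); return o+d*((m-o)@n+h)/(d@n)
ya=np.radians(-4.5); ys=np.cross(n,[np.cos(ya),np.sin(ya),0]); ys/=np.linalg.norm(ys); xs=np.cross(ys,n); Rs=np.c_[xs,ys,n]
H=onp((254.7,177.8),.0294); s,p,R=tool(); e=R.T@(H-p); print('eye in tool',np.round(e*1e3,1)); np.savez('eye',H=e)
print('hole dia y',np.linalg.norm(onp((241.5,178),.0294)-onp((267.9,178),.0294))*1e3,'x',np.linalg.norm(onp((254.7,167.3),.0294)-onp((254.7,188.3),.0294))*1e3)
T=onp((255.5,169.6),.022)+xs*.0035; B=onp((255.7,142),.003); print('tip-hole',np.round(Rs.T@(T-H)*1e3,2),'base-hole',np.round(Rs.T@(B-H)*1e3,2),'peg w',np.linalg.norm(onp((247.2,142),.003)-onp((264.2,142),.003))*1e3)
sl=(onp((255,130.2))+onp((255,144)))/2; print('slot mid x',np.round(Rs.T@(sl-H)*1e3,2))
eyemove([0,0,-4],e,yaw=-4.5); d=(Rs.T@(T-H))*1e3; eyemove([d[0],-.4,-6],e,yaw=-4.5)
E
```

```text
eye in tool [ 47.8   0.6 -21.9]
hole dia y 12.233444732528323 x 13.76982918400026
tip-hole [ 1.72 -0.36 -7.4 ] base-hole [  0.25  -0.43 -26.4 ] peg w 8.967469180623619
slot mid x [  1.09  -0.05 -29.4 ]
t 12.85 pos [0.4653 0.2499 0.1048] shift cm [ 0.2  -0.    0.35] rot [-0.001 -0.     0.001] | 0.4 cm 0.1 deg
t 12.85 pos [0.4653 0.2499 0.1048] shift cm [0.45 0.04 0.43] rot [-0.001 -0.     0.001] | 0.6 cm 0.1 deg
```

Call:
{"fn": "play_rows", "kwargs": {"motion": [[0.1,0.04,-0.05,0,0,0,-1],[0.15,0.04,0.04,0,0,0,-1],[0.25,0.04,0.2,0,0,0,-1],[0.35,0.04,0.38,0,0,0,-1],[0.35,0.04,0.38,0,0,0,-1]]}}

```text
clock: 13.35
position: [0.4695, 0.2491, 0.1013]
tool_rot: [-3.141, -0.174, -0.077]
force: [0.2, -0.4, -0.9]
grip_width: 0.0198
finger_force: 78.5
```

```bash
python3 - <<'E'
from h import *
s=observe(); Rs=stand(-4.5); print('F stand',np.round(Rs.T@s['force'],1),'M',np.round(s['moment'],2),np.round(s['position'],4))
e=np.load('eye.npz')['H']; 
for v in([0,0,-1],[0,0,-5],[0,0,-10],[1,0,0]): eyemove(v,e,yaw=-4.5)
E
```

```text
F stand [-0.4 -0.4 -0.8] M [ 0.07  0.18 -0.05] [0.4695 0.2491 0.1013]
t 13.35 pos [0.4695 0.2491 0.1013] shift cm [ 0.05 -0.    0.09] rot [-0.001  0.     0.001] | 0.1 cm 0.1 deg
t 13.35 pos [0.4695 0.2491 0.1013] shift cm [ 0.25 -0.    0.43] rot [-0.001  0.     0.001] | 0.5 cm 0.1 deg
t 13.35 pos [0.4695 0.2491 0.1013] shift cm [ 0.5  -0.    0.87] rot [-0.001  0.     0.001] | 1.0 cm 0.1 deg
t 13.35 pos [0.4695 0.2491 0.1013] shift cm [ 0.09 -0.   -0.05] rot [-0.001  0.     0.001] | 0.1 cm 0.1 deg
```

Call:
{"fn": "play_rows", "kwargs": {"motion": [[0.05,0,0.08,0,0,0,-1],[0.1,0,0.17,0,0,0,-1],[0.15,0,0.26,0,0,0,-1],[0.2,0,0.35,0,0,0,-1],[0.2,0,0.35,0,0,0,-1]]}}

```text
clock: 13.85
position: [0.472, 0.249, 0.0984]
tool_rot: [-3.141, -0.174, -0.077]
force: [-0.2, -0.6, 0.1]
grip_width: 0.0201
finger_force: 78.5
```

```bash
python3 - <<'E'
from h import *
s=observe(); Rs=stand(-4.5); print('F stand',np.round(Rs.T@s['force'],1),'M',np.round(s['moment'],2),np.round(s['position'],4))
c=info('wrist'); im,D=viewer.grab_frame('wrist'); np.savez('w61',im=im,D=D,**c)
G=cv2.cvtColor(im,cv2.COLOR_RGB2GRAY).astype(int)
print('col',[(v,int(G[v,253:257].mean())) for v in range(160,195)])
for v in(174,180): print('row',v,[(u,int(G[v-1:v+2,u].mean())) for u in range(236,275)])
E
```

```text
F stand [-0.1 -0.6  0.2] M [-0.01  0.2   0.05] [0.472  0.249  0.0984]
col [(160, 148), (161, 147), (162, 145), (163, 143), (164, 141), (165, 139), (166, 137), (167, 133), (168, 163), (169, 229), (170, 236), (171, 238), (172, 241), (173, 244), (174, 239), (175, 171), (176, 145), (177, 145), (178, 145), (179, 144), (180, 144), (181, 144), (182, 144), (183, 144), (184, 145), (185, 148), (186, 153), (187, 154), (188, 149), (189, 145), (190, 141), (191, 141), (192, 140), (193, 139), (194, 138)]
row 174 [(236, 144), (237, 143), (238, 143), (239, 142), (240, 141), (241, 135), (242, 125), (243, 119), (244, 114), (245, 133), (246, 173), (247, 198), (248, 211), (249, 220), (250, 226), (251, 226), (252, 219), (253, 221), (254, 215), (255, 215), (256, 221), (257, 224), (258, 223), (259, 217), (260, 205), (261, 189), (262, 172), (263, 146), (264, 121), (265, 114), (266, 115), (267, 121), (268, 132), (269, 138), (270, 141), (271, 141), (272, 140), (273, 140), (274, 141)]
row 180 [(236, 145), (237, 144), (238, 145), (239, 146), (240, 149), (241, 144), (242, 133), (243, 127), (244, 122), (245, 117), (246, 118), (247, 133), (248, 143), (249, 144), (250, 145), (251, 146), (252, 145), (253, 145), (254, 144), (255, 143), (256, 143), (257, 144), (258, 144), (259, 143), (260, 142), (261, 139), (262, 127), (263, 113), (264, 117), (265, 130), (266, 146), (267, 149), (268, 149), (269, 149), (270, 145), (271, 143), (272, 140), (273, 140), (274, 140)]
```

The intensity profile shows the peg's side wall and top face inside the hole, sideways centred to about 0.2 mm, with no contact force. The eye is threaded, so I'll carry on down.

Call:
{"fn": "play_rows", "kwargs": {"motion": [[0.08,0,0.14,0,0,0,-1],[0.16,0,0.28,0,0,0,-1],[0.25,0,0.43,0,0,0,-1],[0.35,0,0.6,0,0,0,-1],[0.4,0,0.69,0,0,0,-1]]}}

```text
clock: 14.4
position: [0.4772, 0.2486, 0.0922]
tool_rot: [-3.141, -0.174, -0.077]
force: [-0.7, -0.5, -1.5]
grip_width: 0.0197
finger_force: 78.5
```

```bash
cat > chk.py <<'E'
from meas import *
s=observe(); Rs=stand(-4.5); print('F stand',np.round(Rs.T@s['force'],1),'M',np.round(s['moment'],2),np.round(s['position'],4),'tilt',np.round(np.degrees(Ro.from_matrix(tool()[2].T@RT(30,-4.5)).as_rotvec()),2),np.round(s['qpos'],2))
c=info('wrist'); im,D=viewer.grab_frame('wrist'); P=cloud(c,D)
S=np.r_[P[130:190,140:200].reshape(-1,3),P[130:190,310:360].reshape(-1,3)]; S=S[abs((S-np.median(S,0))@stand()[:,2])<.01]; m,n,sd,k=plane(S); print('face',np.round(n,3),round(sd*1e3,2),k)
for u,v in((230,178),(234,186),(280,178),(276,186),(254,194)): print((u,v),round((np.median(P[v-1:v+2,u-1:u+2].reshape(-1,3),0)-m)@n*1e3,1),end=' ')
G=cv2.cvtColor(im,cv2.COLOR_RGB2GRAY).astype(int); print('\ncol',[int(G[v,253:257].mean()) for v in range(160,200,2)]); print('row176',[int(G[175:178,u].mean()) for u in range(236,275,2)])
E
python3 chk.py
```

```text
F stand [-1.4 -0.5 -0.7] M [-0.04  0.15 -0.01] [0.4772 0.2486 0.0922] tilt [-0.06  0.    0.07] [-0.98  0.59  0.44  2.08 -0.32  0.4  -1.99]
face [-0.641  0.054  0.766] 0.5 6341
(230, 178) 11.8 (234, 186) 12.2 (280, 178) 11.5 (276, 186) 12.1 (254, 194) 22.2 
col [148, 145, 141, 137, 139, 235, 235, 235, 235, 235, 235, 235, 237, 243, 210, 145, 144, 143, 144, 143]
row176 [143, 144, 138, 114, 116, 178, 212, 229, 233, 236, 235, 230, 219, 187, 127, 114, 125, 140, 142, 141]
```

Call:
{"fn": "play_rows", "kwargs": {"motion": [[0.07,0,0.12,0,0,0,-1],[0.14,0,0.24,0,0,0,-1],[0.21,0,0.36,0,0,0,-1],[0.28,0,0.48,0,0,0,-1],[0.3,0,0.52,0,0,0,-1]]}}

```text
clock: 14.95
position: [0.481, 0.2483, 0.0876]
tool_rot: [-3.141, -0.174, -0.077]
force: [-0.4, 0.9, -0.8]
grip_width: 0.0195
finger_force: 78.5
```

```bash
python3 chk.py
```

```text
F stand [-0.8  0.9 -0.3] M [-0.02  0.22 -0.03] [0.481  0.2483 0.0876] tilt [-0.06  0.    0.07] [-0.97  0.6   0.43  2.08 -0.32  0.39 -1.99]
face [-0.641  0.053  0.766] 0.5 6502
(230, 178) 5.7 (234, 186) 5.9 (280, 178) 5.8 (276, 186) 6.1 (254, 194) 20.0 
col [148, 145, 141, 137, 138, 235, 235, 235, 235, 235, 235, 235, 235, 235, 235, 235, 235, 237, 241, 237]
row176 [140, 143, 138, 111, 108, 166, 207, 226, 232, 236, 235, 232, 221, 195, 134, 104, 124, 141, 141, 141]
```

Underside about 2 mm up; now I'll go gently until contact.

Call:
{"fn": "play_rows", "kwargs": {"motion": [[0.03,0,0.04,0,0,0,-1],[0.05,0,0.08,0,0,0,-1],[0.07,0,0.12,0,0,0,-1],[0.1,0,0.17,0,0,0,-1],[0.1,0,0.17,0,0,0,-1]]}}

```text
clock: 15.5
position: [0.4822, 0.2482, 0.0862]
tool_rot: [-3.141, -0.174, -0.077]
force: [0.2, 1.5, -0.8]
grip_width: 0.0197
finger_force: 78.5
```

```bash
python3 chk.py
```

```text
F stand [-0.5  1.5 -0.6] M [0.01 0.23 0.02] [0.4822 0.2482 0.0862] tilt [-0.06  0.    0.07] [-0.97  0.6   0.42  2.07 -0.32  0.39 -1.98]
face [-0.641  0.053  0.766] 0.5 6525
(230, 178) 4.0 (234, 186) 4.0 (280, 178) 4.0 (276, 186) 4.1 (254, 194) 18.5 
col [148, 145, 141, 137, 137, 234, 235, 234, 235, 235, 235, 235, 235, 235, 235, 235, 235, 235, 235, 238]
row176 [143, 143, 138, 101, 82, 157, 204, 224, 231, 236, 235, 233, 223, 199, 137, 86, 125, 141, 140, 141]
```

Call:
{"fn": "play_rows", "kwargs": {"motion": [[0.01,0,0.02,0,0,0,-1],[0.03,0,0.05,0,0,0,-1],[0.04,0,0.07,0,0,0,-1],[0.05,0,0.09,0,0,0,-1],[0.05,0,0.09,0,0,0,-1]]}}

```text
clock: 16.05
position: [0.4824, 0.2483, 0.0857]
tool_rot: [-3.14, -0.174, -0.077]
force: [-7.6, -0.3, 14.1]
grip_width: 0.0195
finger_force: 80.6
```

```bash
python3 chk.py
```

```text
F stand [ 3.3 -0.8 15.6] M [-0.27  1.22 -0.11] [0.4824 0.2483 0.0857] tilt [-0.08  0.04  0.07] [-0.97  0.6   0.42  2.07 -0.32  0.39 -1.98]
face [-0.641  0.053  0.766] 0.52 6541
(230, 178) 4.2 (234, 186) 4.0 (280, 178) 3.8 (276, 186) 4.1 (254, 194) 17.7 
col [148, 145, 142, 139, 132, 212, 234, 234, 235, 235, 235, 235, 235, 235, 235, 235, 235, 235, 235, 236]
row176 [139, 141, 138, 102, 81, 152, 202, 224, 231, 235, 235, 234, 224, 199, 142, 81, 124, 140, 139, 139]
```

Call:
{"fn": "play_rows", "kwargs": {"motion": [[0,0,0,0,0,0,-0.8],[0,0,0,0,0,0,-0.4],[0,0,0,0,0,0,0],[0,0,0,0,0,0,0.3],[0,0,0,0,0,0,0.3]]}}

```text
clock: 16.6
position: [0.4829, 0.2481, 0.0854]
tool_rot: [-3.141, -0.175, -0.077]
force: [-0.2, 0.1, 0.6]
grip_width: 0.0556
finger_force: 0.0
```

```bash
python3 chk.py
```

```text
F stand [0.2 0.  0.6] M [-0.04  0.14 -0.01] [0.4829 0.2481 0.0854] tilt [-0.06 -0.    0.06] [-0.97  0.6   0.42  2.07 -0.32  0.39 -1.98]
face [-0.641  0.053  0.766] 0.5 6553
(230, 178) 3.9 (234, 186) 4.1 (280, 178) 4.2 (276, 186) 3.9 (254, 194) 17.6 
col [152, 148, 145, 142, 138, 146, 234, 234, 235, 235, 235, 235, 235, 235, 235, 235, 235, 235, 235, 235]
row176 [139, 141, 140, 120, 83, 155, 203, 224, 230, 236, 235, 233, 223, 197, 133, 99, 135, 140, 138, 139]
```

Released cleanly. I'll retreat along the board's normal.

Call:
{"fn": "play_rows", "kwargs": {"motion": [[-0.5,0,-0.9,0,0,0,0.3],[-1.2,0,-2.1,0,0,0,0.3],[-2.5,0,-4.3,0,0,0,0.3],[-4,0,-7,0,0,0,0.3],[-5.5,0,-9.5,0,0,0,0.3]]}}

```text
clock: 17.15
position: [0.4112, 0.2533, 0.1705]
tool_rot: [-3.141, -0.174, -0.078]
force: [-1.0, -0.5, 0.1]
grip_width: 0.0556
finger_force: 0.0
```

Call:
{"fn": "play_rows", "kwargs": {"motion": [[0,0,-2,0,0,0,0.3],[0,0,-4,0,0,0,0.3],[0,0,-4,0,0,0,0.3],[0,0,-4,0,0,0,0.3],[0,0,-4,0,0,0,0.3]]}}

```text
clock: 17.65
position: [0.4051, 0.2539, 0.2084]
tool_rot: [-3.141, -0.174, -0.077]
force: [-0.4, 0.3, -1.0]
grip_width: 0.0554
finger_force: 0.0
```

```bash
python3 - <<'E'
from meas import *
s,p,R=tool(); print(np.round(p,3),s['force'])
im,D=viewer.grab_frame('scene'); c=info('scene'); im2,D2=viewer.grab_frame('top'); c2=info('top')
ci=info('wrist'); wi,WD=viewer.grab_frame('wrist'); P=cloud(ci,WD)
Rs=stand(-4.5); O=np.array([.528,.241,.1131]); L=(P-O)@Rs
on=(abs(L[...,1])<.06)&(L[...,0]>-.19)&(L[...,0]<.03)
dk=on&(wi.max(-1)<80)&(L[...,2]>.012)&(L[...,2]<.03)
nn,lab,st,ce=cv2.connectedComponentsWithStats(dk.astype(np.uint8)); k=1+np.argmax(st[1:,4]); a=L[lab==k]*1e3
print('handle px',st[k],'x rng',np.percentile(a[:,0],[2,98]),'y',np.percentile(a[:,1],[2,50,98]),'z',np.percentile(a[:,2],[5,50,95]),'rect',cv2.minAreaRect(a[:,:2].astype(np.float32)))
uphill=a[a[:,0]>np.median(a[:,0])+15]; dn=a[a[:,0]<np.median(a[:,0])-15]; print('top z uphill/downhill end',np.median(uphill[:,2]),np.median(dn[:,2]),'y',np.median(uphill[:,1]),np.median(dn[:,1]))
br=on&(wi.min(-1)>150)&(L[...,0]<-.1)&(L[...,2]<.03); b=L[br]*1e3; print('blade',len(b),np.percentile(b,[3,50,97],axis=0).round(1).tolist() if len(b) else '')
# bystanders before/after
for n,A,DD in(('top',im2,D2),('scene',im,D)):
    A0=np.load(n+'1.npz')['im']; df=(np.abs(A.astype(int)-A0).max(-1)>60).astype(np.uint8); df=cv2.morphologyEx(df,cv2.MORPH_OPEN,np.ones((2,2)))
    k,lab,st,ce=cv2.connectedComponentsWithStats(df); print(n,[st[i].tolist() for i in range(1,k) if st[i,4]>12])
save('fin_w',wi)
E
```

```text
[0.405 0.254 0.208] [-0.38618539  0.32422426 -1.00241668]
handle px [ 242  104   24   71 1441] x rng [-100.03054832  -21.71183675] y [-7.10707175  2.76773481 13.50550054] z [16.21331307 19.75555608 20.88865229] rect ((-63.062198638916016, 3.1501755714416504), (84.59446716308594, 21.631502151489258), 0.21101924777030945)
top z uphill/downhill end 19.259152982585285 19.981711892595875 y 2.770238804534499 3.7493939415430324
blade 780 [[-162.4, -20.4, 0.8], [-143.4, 3.9, 6.1], [-129.8, 27.0, 7.2]]
top [[279, 192, 11, 13, 95], [151, 201, 12, 29, 235], [0, 219, 70, 165, 7247], [79, 229, 38, 28, 445], [251, 229, 21, 24, 298], [152, 234, 18, 12, 157], [66, 239, 21, 8, 61], [142, 239, 12, 3, 26], [136, 247, 14, 6, 61], [119, 249, 12, 18, 98], [95, 262, 3, 6, 15], [87, 267, 8, 9, 46], [99, 273, 6, 12, 37], [72, 284, 30, 12, 211], [70, 301, 6, 6, 26]]
scene [[422, 0, 12, 14, 123], [440, 0, 16, 15, 91], [477, 0, 35, 42, 1100], [454, 3, 11, 14, 92], [426, 14, 6, 8, 27], [419, 18, 5, 5, 15], [196, 31, 314, 258, 22266], [464, 69, 48, 55, 1854], [326, 73, 15, 23, 127], [424, 161, 4, 9, 25], [505, 183, 7, 18, 39], [478, 202, 27, 16, 107], [400, 204, 92, 57, 2699], [496, 216, 14, 19, 132], [277, 223, 20, 19, 218], [466, 237, 46, 66, 1143], [418, 242, 6, 15, 64], [389, 250, 9, 28, 98], [399, 254, 6, 21, 86], [407, 262, 12, 13, 109], [421, 267, 4, 4, 13], [423, 285, 6, 4, 14], [217, 288, 19, 21, 200]]
```

```bash
python3 -c "
from workcell import bot
print(bot.job_done())"
```

```text
the job is handed in; nothing more can be done
None
```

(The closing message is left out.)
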